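# Clear the cementing plate and set out four heels

## Robot

A 6-joint arm with a two-finger parallel gripper is mounted at the origin on the work surface. World frame = base frame: x ahead of the robot, y to its left, z up, the work surface at z = 0. Lengths are in mm, angles in rad, forces in N, time in s.
With the tool pointing down it reaches from about 350 to 775 mm from the base axis. Payload 7.3 kg.
Tool frame: the origin (TCP) lies at the very end of the fingers, on their centre line; the grasp point (between the pads) lies 19 mm behind it; z points along the fingers, y is the line along which they close (so a half turn about z gives the same grasp; the last joint's range is limited). The gripper opens to 92 mm and grips with 3 to 60 N. Pads are 19 mm wide; open, the fingers measure 130 mm over their backs; the gripper's body (75 mm by 190 mm) begins 47 mm behind the grasp point.
Start: joints at [1.096, 0.342, 1.524, -0, 1.275, -0.146], TCP at [169.514, 496.903, 197.941] pointing down, gripper open.
Joint ranges: [-2.53, 2.53], [-0.77, 2.02], [0.04, 2.7], [-1, 4.14], [0.28, 2.66], [-3.11, 3.11]. Speed limits (rad/s): [2.57, 2.57, 3.14, 3.14, 3.14, 3.14].

## Interface

Orientations are given as [roll, pitch, yaw] about the fixed x, y, z axes, in that order (R = Rz(yaw) Ry(pitch) Rx(roll)).
In Python, from plant import get_obs, optics, ticket, finder gives the robot as it stands.
- The arm moves only by the tool send_rows, never from a script. Its arguments are lists of equal length, an entry for each row: "offset": the shift along the tool's x, y, z scaled (see below), a list of three; "delta_rot": the turn, a rotation vector about the tool's x, y, z scaled (see below), a list of three. In form: {"offset": [[dx, dy, dz], ...], "delta_rot": [[rx, ry, rz], ...]}. A call has 1 to 8 rows; each row is the pose to reach, as a shift and turn from the pose commanded when the call began, along the tool's axes at that moment, turning the shorter way round; what a row does not reach only later rows make up. The controller multiplies each number of a shift by 120 mm and each number of a turn by 360 degrees. A row lasts 1/8 s, in which the tool goes at most 62.5 mm and 10.7 degrees, less where a joint would pass 70% of its speed; a pose out of reach is approached as far as the arm can. A call with a number of a shift or a turn outside -1 to 1 is refused whole. A call with a gripper value outside its range is refused whole. "grip" is the opening, from 0 (shut) to 1 (fully open), set as the call begins (left out, the last holds). The fingers move at their own pace and stop on an object; the grip force is fixed at half the most. Time passes only in rows, so rows that repeat a pose let the fingers close. It gives the time, the measured TCP pose, the force, the opening and the grip force at its end, in the units of the state.
- get_obs(): the state, without advancing time (a new reading comes with each control period).
- optics.capture(name): name is "scene" or "top" or "wrist"; returns the picture (480x640x3 uint8, red, green, blue); there is no depth.
- optics.get_calibration(name): a dict with "fx", "fy", "cx", "cy" (pixels), "world_from_camera" (4x4, takes a point from camera to world coordinates). Camera axes: x right, y down, z forward; pixel columns grow to the right and rows downward; lengths in mm; the calibration is good to about 2 mm. The wrist camera is an equidistant fisheye: a pixel r from the principal point sees the ray r / f radians off the axis. A picture is of the moment at which its call begins: read the wrist's pose just before it. get_calibration takes no time and is no camera call; for the wrist camera it gives the pose at the moment of the call.
- ticket.close_job(): hands the job in; it is judged then, once.
Trained networks look in the newest picture that a camera, given by its name, has taken for a name from the list of things; names that differ only in an ending like _2 or _b are one class to them, and where a whole thing is asked for, a point or a joint stands for the part that bears it (a point fixed in the world has none). Each returns a list of dicts, best first, with "confidence" (0 to 1); they miss things now and then, are a little off and sometimes report something else, mostly with a low value. They report only what shows in the picture. A call takes as long as a camera call. They do not tell look-alikes from the thing itself.
- finder.boxes_of(target, camera): "box" ([left, top, right, bottom] in pixels, round what is visible of it).
- finder.silhouettes(target, camera): "region" (480x640 bool, what is visible of it) and "box" ([left, top, right, bottom] in pixels, round what is visible of it).
- finder.pinpoint(target, camera): "uv" ([column, row] in pixels: a listed point, or the origin of a listed thing).
The state is a dict: "time": time; "joint_positions": joint angles; "dq": joint speeds; "tau": joint torques, N m; "tool_pos": TCP position; "tcp_rot": TCP orientation; "contact_force": force on the tool from outside, world axes, zero at the start; "moment": the same for the moment, N m; "grip_width": finger opening in mm; "finger_force": force on a finger pad.
Only numpy, scipy, OpenCV 4.12 (cv2) and the standard library are available. Lean on these libraries where they do the work, as an engineer would, in place of code of your own. Each camera call takes 0.05 s, during which the arm holds its last target. There are 200 camera calls.

## Task

Use the scraper block to wipe every rubber offcut off the raised metal plate into the catch trough at its far edge (never touch the offcuts with the gripper), then stand the scraper back upright on the middle of its cork mat. Next lay the flat cover squarely over the trough and press it firmly down so that it sits level on the rim. After that set out exactly four of the five heel blocks flat on the cleared plate, well inside its edges, ready for cementing; leave the fifth on the bench and the glue container, nozzle bottle and brush where they are.

Things in the scene. Friction and masses are not known exactly. Their poses are not given: they have to be found in the camera images.
- station: Fixed bare metal plate 160 (x) x 170 (y) mm, top 60 mm above the bench; a 6 mm high fence along each y side (154 mm clear between), none at the -x end; the +x edge (x = +80) drops into a catch trough. Origin: on the bench under the plate's centre. +x points from plate to trough, roughly away from the robot (yaw within 0.2 rad).
- plate (a point): Centre of the plate's top face, 60 mm above the bench; axes as the station.
- trough (a point): Centre of the catch trough's inner floor, 5 mm above the bench and 126.5 mm in +x from the plate's centre; the trough is 93 mm (x) x 154 mm (y) inside, walls up to 66 mm above the bench; axes as the station.
- rest: Fixed flat cork mat, the scraper's rest, 70 (x) x 150 (y) x 4 mm, left or right of the station. Origin: centre of its underside, on the bench.
- supply: Fixed flat cardboard mat 180 (x) x 200 (y) x 4 mm on the other side of the station, on which the heel blocks lie. Origin: centre of its underside.
- cover: Loose flat dark metal cover for the trough, 104 (x) x 170 (y) x 6 mm, lying flat beside the scraper's rest, with a wooden rib along the middle of its top: 20 (x, the width to grasp) x 80 (y) mm, reaching 31 mm above the underside. 0.22 kg. Origin: centre of its underside.
- rim (a point): Where the centre of the cover's underside belongs: over the middle of the trough at the height of its rim, 66 mm above the bench; the side rails and the far wall (each 8 mm thick) carry the cover; axes as the station.
- scraper: Scraper block, standing on its rest: dark rubber foot 40 (x) x 100 (y) x 16 mm and above it a wooden grip 26 (x, the width to grasp) x 80 (y) mm that reaches 66 mm above the underside. 0.25 kg. Origin: centre of its underside; y runs along the blade.
- chip1: A loose hard-rubber sole offcut lying on the plate: a strip some 36 to 44 mm (x) x 14 to 22 mm (y), 10 mm thick. Origin: underside, near the centre. Three to six are present, the others absent.
- chip2: A loose hard-rubber sole offcut lying on the plate: a strip some 36 to 44 mm (x) x 14 to 22 mm (y), 10 mm thick. Origin: underside, near the centre. Three to six are present, the others absent.
- chip3: A loose hard-rubber sole offcut lying on the plate: a strip some 36 to 44 mm (x) x 14 to 22 mm (y), 10 mm thick. Origin: underside, near the centre. Three to six are present, the others absent.
- chip4: A loose hard-rubber sole offcut lying on the plate: a strip some 36 to 44 mm (x) x 14 to 22 mm (y), 10 mm thick. Origin: underside, near the centre. Three to six are present, the others absent.
- chip5: A loose hard-rubber sole offcut lying on the plate: a strip some 36 to 44 mm (x) x 14 to 22 mm (y), 10 mm thick. Origin: underside, near the centre. Three to six are present, the others absent.
- chip6: A loose hard-rubber sole offcut lying on the plate: a strip some 36 to 44 mm (x) x 14 to 22 mm (y), 10 mm thick. Origin: underside, near the centre. Three to six are present, the others absent.
- heel1: Shoe heel block, D-shaped from above: 62 (x) x 38 (y, the width to grasp; flat sides from x = -31 to +12, round end of radius 19 at +x) x 30 mm high, 70 g. Origin: centre of its underside. All five alike.
- heel2: Shoe heel block, D-shaped from above: 62 (x) x 38 (y, the width to grasp; flat sides from x = -31 to +12, round end of radius 19 at +x) x 30 mm high, 70 g. Origin: centre of its underside. All five alike.
- heel3: Shoe heel block, D-shaped from above: 62 (x) x 38 (y, the width to grasp; flat sides from x = -31 to +12, round end of radius 19 at +x) x 30 mm high, 70 g. Origin: centre of its underside. All five alike.
- heel4: Shoe heel block, D-shaped from above: 62 (x) x 38 (y, the width to grasp; flat sides from x = -31 to +12, round end of radius 19 at +x) x 30 mm high, 70 g. Origin: centre of its underside. All five alike.
- heel5: Shoe heel block, D-shaped from above: 62 (x) x 38 (y, the width to grasp; flat sides from x = -31 to +12, round end of radius 19 at +x) x 30 mm high, 70 g. Origin: centre of its underside. All five alike.
- pot: Bystander: loose white plastic glue container, 90 x 90 x 98 mm. Origin: centre of its underside.
- applicator: Bystander: loose blue nozzle bottle, diameter 56, height 110 mm. Origin: centre of its underside.
- brush: Bystander: loose glue brush 170 mm long, lying along its x. Origin: underside.
There are look-alikes about, which are no part of the job. What is shaped like the chip4 but green is not meant.

How it is judged:
By the outcome, as a careful person would: the job done as asked, in the order asked, and still so for the second after the job is handed in, with the robot touching nothing.
Of chip1, chip2, chip3, chip4, chip5, chip6 only 3 to 6 are there at a start; the rules pass over those that are not, and their reading is None.
At some moment in a run one of heel1, heel2, heel3, heel4, heel5, scraper may be knocked a few centimetres aside while the robot is not near it.
It also fails if it takes over 192 s, if anything falls off the work surface, if the arm or the gripper's body presses on something with over 40 N, if the wrist force passes 120 N, or if a joint passes its speed limit or range.

## Working session

There is one attempt and no reset: what is moved stays moved. The work goes in short steps, Python scripts to look and compute and a tool call to move; the robot and the scene stay as the last step left them, time stands still between calls to the robot, and variables do not carry over. Pictures are saved under pics/ and viewed, at most 14 in all, crops included, and the job is handed in when it is done.

Besides the shell and the picture viewer there is one more tool, called after "Request:" as name(argument=value, ...) on one line, values as JSON. send_rows: Moves the arm, as the interface text tells. Its arguments: {"type":"object","properties":{"offset":{"type":"array"},"delta_rot":{"type":"array"},"grip":{"type":"number"}},"required":["offset","delta_rot"]}

```bash
mkdir -p pics
python3 - <<'E'
from plant import get_obs, optics
import cv2
print(get_obs())
for n in ("scene","top"):
    im=optics.capture(n); cv2.imwrite(f"pics/{n}0.png",im[:,:,::-1]); print(n,optics.get_calibration(n))
print(optics.get_calibration("wrist"))
E
```

```text
{'time': 0.0, 'joint_positions': array([ 1.09601271e+00,  3.42742534e-01,  1.52500686e+00,  7.70936428e-06,
        1.27540642e+00, -1.46016372e-01]), 'dq': array([ 2.57002775e-04, -1.14793547e-03,  2.88365611e-05,  7.42236356e-04,
        3.02550405e-03,  1.56217802e-03]), 'tau': array([ 1.36803224e-03, -4.31254506e+01, -2.44218206e+01,  7.18939933e-02,
        5.60230238e-02, -1.35536793e-04]), 'tool_pos': array([169.28717697, 496.48286561, 197.23826611]), 'tcp_rot': array([-3.14004720e+00, -2.34729939e-04,  2.81282297e+00]), 'contact_force': array([-0.3851377 , -0.13177357, -0.31285821]), 'moment': array([-0.02092665, -0.00561987, -0.03753092]), 'finger_force': 0.0, 'grip_width': 91.90277283438412}
scene {'fx': 487.75808276549816, 'fy': 487.75808276549816, 'cx': 321.0512426647284, 'cy': 239.34837543604013, 'world_from_camera': array([[ 2.17609177e-01,  7.81776126e-01, -5.84356343e-01,
         1.18605264e+03],
       [ 9.75958921e-01, -1.66761379e-01,  1.40338261e-01,
        -1.61148853e+02],
       [ 1.22650323e-02, -6.00846679e-01, -7.99270190e-01,
         8.99626225e+02],
   
[... 321 characters left out ...]
, -1.48389717e-02, -3.38610808e-03,
         6.79100330e+00],
       [ 4.98600099e-03, -1.09144121e-01, -9.94013431e-01,
         1.03209184e+03],
       [ 0.00000000e+00,  0.00000000e+00,  0.00000000e+00,
         1.00000000e+00]])}
{'fx': 371.64829954431775, 'fy': 371.64829954431775, 'cx': 315.1087014715559, 'cy': 245.66997330590473, 'world_from_camera': array([[ 3.23181395e-01,  9.04504093e-01,  2.78255514e-01,
         9.45259363e+01],
       [ 9.46336270e-01, -3.08520756e-01, -9.62424399e-02,
         5.22146577e+02],
       [-1.20407936e-03,  2.94427051e-01, -9.55673198e-01,
         3.83939252e+02],
       [ 0.00000000e+00,  0.00000000e+00,  0.00000000e+00,
         1.00000000e+00]])}
```

View pics/top0.png

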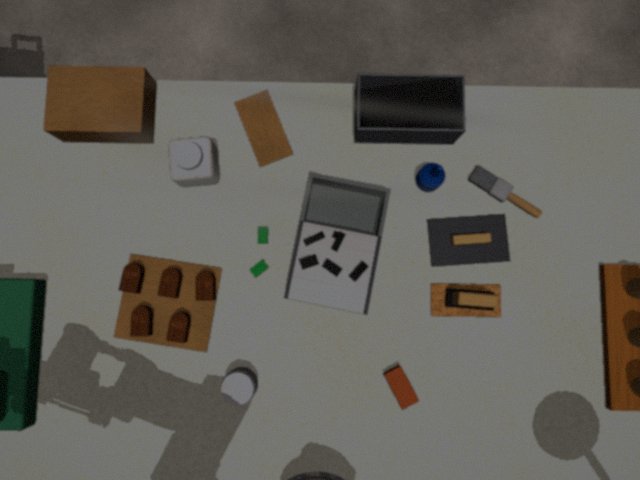

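View pics/scene0.png

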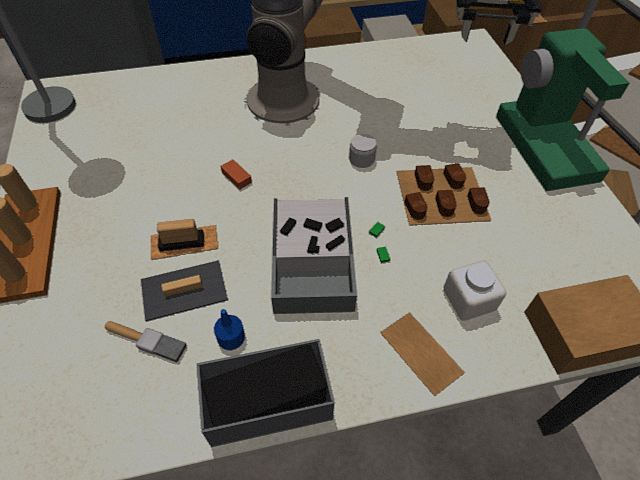

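```bash
cat > h.py <<'E'
import numpy as np, cv2
from scipy.optimize import minimize
from plant import get_obs, optics, finder
def proj(cal,P,fish=False):
    T=np.linalg.inv(cal["world_from_camera"]); c=P@T[:3,:3].T+T[:3,3]
    if fish:
        r=np.hypot(c[:,0],c[:,1]); th=np.arctan2(r,c[:,2]); k=th/np.maximum(r,1e-9)
        return np.c_[cal["fx"]*c[:,0]*k+cal["cx"],cal["fy"]*c[:,1]*k+cal["cy"]]
    return np.c_[cal["fx"]*c[:,0]/c[:,2]+cal["cx"],cal["fy"]*c[:,1]/c[:,2]+cal["cy"]]
def unproj(cal,uv,z,fish=False):
    uv=np.atleast_2d(uv); x=(uv[:,0]-cal["cx"])/cal["fx"]; y=(uv[:,1]-cal["cy"])/cal["fy"]
    if fish:
        r=np.maximum(np.hypot(x,y),1e-9); d=np.c_[np.sin(r)*x/r,np.sin(r)*y/r,np.cos(r)]
    else: d=np.c_[x,y,np.ones_like(x)]
    W=cal["world_from_camera"]; d=d@W[:3,:3].T; o=W[:3,3]
    return o+d*((z-o[2])/d[:,2])[:,None]
def box(x0,x1,y0,y1,z0,z1,n=6):
    return np.array([[x,y,z] for x in np.linspace(x0,x1,n) for y in np.linspace(y0,y1,n) for z in (z0,z1)],float)
a=np.linspace(-np.pi/2,np.pi/2,15)
D=np.r_[[[-31,-19],[-31,19]],np.c_[12+19*np.cos(a),19*np.sin(a)]]
M=dict(station=[box(-80,80,-85,85,0,60),box(-80,181,77,85,0,66),box(-80,181,-85,-77,0,66),box(80,181,-85,85,0,66)],
 rest=[box(-35,35,-75,75,0,4)],supply=[box(-90,90,-100,100,0,4)],
 cover=[box(-52,52,-85,85,0,6),box(-10,10,-40,40,6,31)],
 scraper=[box(-20,20,-50,50,0,16),box(-13,13,-40,40,16,66)],
 heel=[np.r_[np.c_[D,np.zeros(len(D))],np.c_[D,30*np.ones(len(D))]]])
def place(P,p,z):
    c,s=np.cos(p[2]),np.sin(p[2]); return np.c_[P[:,0]*c-P[:,1]*s+p[0],P[:,0]*s+P[:,1]*c+p[1],P[:,2]+z]
def render(cal,model,p,z,fish):
    im=np.zeros((480,640),np.uint8)
    for P in model:
        uv=proj(cal,place(P,p,z),fish); h=cv2.convexHull(np.float32(uv))
        cv2.fillConvexPoly(im,np.int32(np.round(h*16)),255,cv2.LINE_AA,4)
    return im/255.
def fit(model,views,p0,z):
    """views: (cal,mask,ignore,fish)"""
    def cost(q):
        p=[q[0]*10,q[1]*10,q[2]*.1]; t=0
        for cal,m,ig,fi in views:
            r=render(cal,model,p,z,fi); w=1-ig; t+=(np.abs(r-m)*w).sum()/max((m*w).sum(),1)
        return t/len(views)
    q0=np.array([p0[0]/10,p0[1]/10,p0[2]*10]); best=None
    for _ in range(2):
        r=minimize(cost,q0,method="Nelder-Mead",options=dict(initial_simplex=q0+np.vstack([np.zeros(3),np.diag([1,1,1.])]),xatol=.01,fatol=1e-5,maxiter=250)); q0=r.x
    return np.array([r.x[0]*10,r.x[1]*10,r.x[2]*.1]),r.fun
E
cat > s1.py <<'E'
from h import *
import pickle
cams=("top","scene"); C={c:optics.get_calibration(c) for c in cams}; S={}
for c in cams:
    optics.capture(c)
    for n in ("station","rest","supply","cover","scraper","chip1","heel1"):
        S[c,n]=[(d["confidence"],d["region"]) for d in finder.silhouettes(n,c)]
        print(c,n,[(round(k,2),[int(v) for v in np.argwhere(r).mean(0)[::-1]],int(r.sum())) for k,r in S[c,n]])
pickle.dump((C,S),open("s1.pkl","wb"))
print(get_obs()["time"])
E
python3 s1.py
```

```text
top station [(0.75, [337, 242], 9856)]
top rest [(0.97, [461, 300], 1379)]
top supply [(0.6, [168, 303], 4974)]
top cover [(0.61, [467, 240], 3828), (0.23, [337, 242], 9987)]
top scraper [(0.97, [470, 299], 986), (0.4, [141, 321], 667), (0.3, [308, 261], 171)]
top chip1 [(0.73, [313, 238], 147), (0.72, [308, 261], 208), (0.71, [258, 268], 174), (0.65, [337, 239], 184), (0.54, [358, 270], 195), (0.54, [331, 267], 164), (0.51, [261, 234], 138)]
top heel1 [(0.92, [169, 283], 606), (0.9, [131, 278], 601), (0.82, [141, 321], 613), (0.79, [204, 286], 550), (0.68, [358, 270], 214), (0.59, [178, 327], 627)]
scene station [(0.77, [312, 259], 8487), (0.5, [312, 224], 152)]
scene rest [(0.67, [186, 244], 773), (0.18, [183, 290], 3476)]
scene supply [(0.64, [443, 198], 2221), (0.23, [312, 259], 8447)]
scene cover [(0.74, [183, 290], 3444)]
scene scraper [(0.86, [179, 234], 1207), (0.7, [312, 224], 145)]
scene chip1 [(0.7, [335, 241], 110), (0.63, [383, 254], 165), (0.57, [313, 245], 180), (0.54, [312, 224], 169), (0.52, [335, 224], 183), (0.44, [288, 226], 166)]
scene heel1 [(0.98, [446, 201], 429), (0.85, [454, 175], 406), (0.68, [416, 205], 480), (0.67, [478, 200], 458), (0.67, [424, 177], 373), (0.27, [312, 259], 8348)]
0.9
```

```bash
cat > f1.py <<'E'
from h import *
import pickle
C,S=pickle.load(open("s1.pkl","rb"))
def near(c,n,uv):
    L=S[c,n]; return min((r for k,r in L),key=lambda r:np.hypot(*(np.argwhere(r).mean(0)[::-1]-uv))).astype(float)
Z=np.zeros((480,640))
dil=lambda m:cv2.dilate(m,np.ones((3,3)))
def ign(c,names):
    g=Z.copy()
    for n in names:
        for k,r in S[c,n]:
            if k>.5 and r.sum()<1300: g=np.maximum(g,dil(r.astype(float)))
    return g
p={}
def do(key,n,uvs,z,ig,psi):
    vs={c:(C[c],near(c,n,uvs[c]),ign(c,ig),False) for c in uvs}
    g=unproj(C["top"],uvs["top"],z)[0]
    for lab,v in (("both",list(vs.values())),("top",[vs["top"]]),("scene",[vs["scene"]])):
        r=min((fit(M[n.rstrip("1")],v,[g[0],g[1],q],z) for q in psi),key=lambda t:t[1])
        print(key,lab,np.round(r[0],3),round(r[1],3))
        if lab=="both":p[key]=r[0]
do("station","station",dict(top=[337,242],scene=[312,259]),0,["chip1"],[-.1])
do("rest","rest",dict(top=[461,300],scene=[186,244]),0,["scraper"],[0,.05])
do("supply","supply",dict(top=[168,303],scene=[443,198]),0,["heel1"],[-.1])
do("cover","cover",dict(top=[467,240],scene=[183,290]),0,[],[0])
do("scraper","scraper",dict(top=[470,299],scene=[179,234]),4,[],[0])
# scene order of heels: y left in scene = -y
hs={1:([131,278],[478,200]),2:([169,283],[446,201]),3:([204,286],[416,205]),4:([141,321],[454,175]),5:([178,327],[424,177])}
for i,(t,s) in hs.items(): do(f"heel{i}","heel1",dict(top=t,scene=s),4,[],[0])
pickle.dump(p,open("p.pkl","wb"))
st=p["station"]; c,s=np.cos(st[2]),np.sin(st[2])
for t in ([313,238],[337,239],[308,261],[331,267],[358,270]):
    m=near("top","chip1",t); q=unproj(C["top"],np.argwhere(m>0)[:,::-1],68)[:,:2]-st[:2]
    q=q@np.array([[c,-s],[s,c]]); print("chip",np.round(q.mean(0)),np.round(cv2.minAreaRect(np.float32(q))[1]),np.round(q.min(0)),np.round(q.max(0)))
E
python3 f1.py
```

```text
station both [ 5.31341e+02 -2.50480e+01 -1.85000e-01] 0.049
station top [ 5.30238e+02 -2.44210e+01 -1.83000e-01] 0.039
station scene [ 5.3293e+02 -2.4785e+01 -1.8800e-01] 0.058
rest both [ 4.67841e+02 -3.09848e+02  1.00000e-03] 0.151
rest top [ 4.68556e+02 -3.09673e+02  1.40000e-02] 0.124
rest scene [ 4.67704e+02 -3.09768e+02 -2.00000e-03] 0.174
supply both [ 4.53974e+02  3.23724e+02 -1.41000e-01] 0.092
supply top [ 4.54979e+02  3.23460e+02 -1.34000e-01] 0.069
supply scene [ 4.54219e+02  3.24245e+02 -1.39000e-01] 0.115
cover both [ 5.96958e+02 -3.17412e+02  8.90000e-02] 0.064
cover top [ 5.95863e+02 -3.17250e+02  8.90000e-02] 0.05
cover scene [ 5.98558e+02 -3.17811e+02  9.00000e-02] 0.073
scraper both [ 4.70142e+02 -3.14998e+02 -8.10000e-02] 0.156
scraper top [ 4.69595e+02 -3.14256e+02 -8.40000e-02] 0.13
scraper scene [ 4.72472e+02 -3.14873e+02 -1.05000e-01] 0.178
heel1 both [ 5.05278e+02  3.93485e+02 -3.19000e-01] 0.211
heel1 top [ 5.04257e+02  3.93518e+02 -6.50000e-02] 0.228
heel1 scene [ 5.08479e+02  3.91850e+02 -3.33000e-01] 0.173
heel2 both [ 4.95348e+02  3.12713e+02 -2.76000e-0
[... 174 characters left out ...]
 0.181
heel3 top [4.89684e+02 2.40434e+02 7.90000e-02] 0.212
heel3 scene [ 4.92979e+02  2.38214e+02 -9.50000e-02] 0.138
heel4 both [ 4.18061e+02  3.67240e+02 -1.13000e-01] 0.237
heel4 top [4.14910e+02 3.69006e+02 9.00000e-02] 0.226
heel4 scene [ 4.20615e+02  3.65993e+02 -1.84000e-01] 0.231
heel5 both [ 4.04761e+02  2.90296e+02 -2.45000e-01] 0.22
heel5 top [ 4.05101e+02  2.91127e+02 -1.62000e-01] 0.153
heel5 scene [ 4.08581e+02  2.87484e+02 -3.00000e-01] 0.264
chip [48. 48.] [15. 42.] [33. 29.] [64. 67.]
chip [55.  2.] [41. 25.] [ 31. -11.] [72. 14.]
chip [ 0. 49.] [23. 38.] [-17.  30.] [17. 69.]
chip [-2.  2.] [37. 18.] [-16. -16.] [11. 20.]
chip [  2. -52.] [20. 41.] [-17. -68.] [ 21. -37.]
```

```bash
cat > plan.py <<'E'
import numpy as np, json, sys, os
F="cmd.json"
def plan(wps, step=42., rot=np.radians(9)):
    """wps: (x,y,z,yaw[,max step mm/row[,hold rows]]); prints calls, stores the end pose as commanded"""
    p=np.array(json.load(open(F)) if os.path.exists(F) else [169.514,496.903,197.941,1.096+np.pi/2+.146])
    seq=[]; cur=p.copy()
    for w in wps:
        s=w[4] if len(w)>4 and w[4] else step; t=np.array(w[:4],float); d=t-cur
        n=max(1,int(np.ceil(max(np.linalg.norm(d[:3])/s,abs(d[3])/rot))))
        seq+=[cur+d*k/n for k in range(1,n+1)]+[t]*(w[5] if len(w)>5 else 0); cur=t
    i=0
    while i<len(seq):
        c,s=np.cos(p[3]),np.sin(p[3]); R=np.array([[c,s,0],[s,-c,0],[0,0,-1]]); off=[];dr=[]
        while i<len(seq) and len(off)<8:
            o=R.T@(seq[i][:3]-p[:3])/120
            if np.abs(o).max()>1: break
            off.append(np.round(o,3).tolist()); dr.append([0,0,round(float(-(seq[i][3]-p[3])/(2*np.pi)),4)]); i+=1
        p=np.r_[p[:3]+R@(np.array(off[-1])*120),p[3]-dr[-1][2]*2*np.pi]
        print(json.dumps(dict(offset=off,delta_rot=dr)))
    json.dump(p.tolist(),open(F,"w")); print("end",np.round(p,3))
E
python3 - <<'E'
from plan import *
plan([(330,300,220,2.5),(455,0,220,1.9),(470,-315,200,1.49)],step=55)
E
```

```text
{"offset": [[-0.359, -0.224, -0.037], [-0.718, -0.448, -0.074]], "delta_rot": [[0, 0, 0.01], [0, 0, 0.0199]]}
{"offset": [[-0.385, -0.178, -0.036], [-0.769, -0.356, -0.073]], "delta_rot": [[0, 0, 0.01], [0, 0, 0.0199]]}
{"offset": [[-0.403, -0.128, -0.037], [-0.777, -0.382, -0.037]], "delta_rot": [[0, 0, 0.01], [0, 0, 0.0259]]}
{"offset": [[-0.409, -0.19, 0.0], [-0.818, -0.38, 0.0]], "delta_rot": [[0, 0, 0.0159], [0, 0, 0.0318]]}
{"offset": [[-0.439, -0.105, 0.0], [-0.879, -0.21, 0.0]], "delta_rot": [[0, 0, 0.0159], [0, 0, 0.0319]]}
{"offset": [[-0.451, -0.015, 0.0], [-0.857, -0.178, 0.028]], "delta_rot": [[0, 0, 0.0159], [0, 0, 0.0268]]}
{"offset": [[-0.428, -0.093, 0.028], [-0.856, -0.185, 0.056]], "delta_rot": [[0, 0, 0.0108], [0, 0, 0.0217]]}
{"offset": [[-0.437, -0.034, 0.027], [-0.874, -0.067, 0.055]], "delta_rot": [[0, 0, 0.0109], [0, 0, 0.0218]]}
{"offset": [[-0.437, 0.026, 0.028]], "delta_rot": [[0, 0, 0.0108]]}
end [ 470.01  -314.986  199.981    1.49 ]
```

Request:
send_rows(offset=[[-0.359,-0.224,-0.037],[-0.718,-0.448,-0.074]], delta_rot=[[0,0,0.01],[0,0,0.0199]], grip=1)

```text
time: 1.15
tool_pos: [234.1, 417.4, 206.8]
tcp_rot: [3.142, 0.0, 2.687]
contact_force: [0.7, 0.2, -0.3]
grip_width: 91.6
finger_force: 0.0
```

Request:
send_rows(offset=[[-0.385,-0.178,-0.036],[-0.769,-0.356,-0.073]], delta_rot=[[0,0,0.01],[0,0,0.0199]])

```text
time: 1.4
tool_pos: [298.7, 338.1, 215.9]
tcp_rot: [3.141, 0.0, 2.561]
contact_force: [0.5, 0.9, 0.2]
grip_width: 91.9
finger_force: 0.0
```

Request:
send_rows(offset=[[-0.403,-0.128,-0.037],[-0.777,-0.382,-0.037]], delta_rot=[[0,0,0.01],[0,0,0.0259]])

```text
time: 1.65
tool_pos: [352.3, 248.8, 220.4]
tcp_rot: [3.14, 0.001, 2.397]
contact_force: [0.8, 0.2, -0.0]
grip_width: 92.3
finger_force: 0.0
```

Request:
send_rows(offset=[[-0.409,-0.19,0.0],[-0.818,-0.38,0.0]], delta_rot=[[0,0,0.0159],[0,0,0.0318]])

```text
time: 1.9
tool_pos: [393.0, 148.4, 220.2]
tcp_rot: [3.141, 0.0, 2.197]
contact_force: [1.3, -0.5, 0.5]
grip_width: 91.6
finger_force: 0.0
```

Request:
send_rows(offset=[[-0.439,-0.105,0.0],[-0.879,-0.21,0.0]], delta_rot=[[0,0,0.0159],[0,0,0.0319]])

```text
time: 2.15
tool_pos: [434.7, 48.2, 220.3]
tcp_rot: [3.141, 0.0, 1.996]
contact_force: [-0.1, 0.8, -0.2]
grip_width: 91.7
finger_force: 0.0
```

Request:
send_rows(offset=[[-0.451,-0.015,0.0],[-0.857,-0.178,0.028]], delta_rot=[[0,0,0.0159],[0,0,0.0268]])

```text
time: 2.4
tool_pos: [458.6, -54.4, 216.8]
tcp_rot: [3.14, 0.0, 1.829]
contact_force: [0.4, -0.5, -0.3]
grip_width: 91.9
finger_force: 0.0
```

Request:
send_rows(offset=[[-0.428,-0.093,0.028],[-0.856,-0.185,0.056]], delta_rot=[[0,0,0.0108],[0,0,0.0217]])

```text
time: 2.65
tool_pos: [462.5, -159.2, 209.9]
tcp_rot: [3.141, 0.0, 1.693]
contact_force: [-0.3, 0.1, -0.1]
grip_width: 91.8
finger_force: 0.0
```

Request:
send_rows(offset=[[-0.437,-0.034,0.027],[-0.874,-0.067,0.055]], delta_rot=[[0,0,0.0109],[0,0,0.0218]])

```text
time: 2.9
tool_pos: [467.5, -264.3, 203.3]
tcp_rot: [3.141, 0.0, 1.556]
contact_force: [-0.0, -0.2, 0.4]
grip_width: 91.9
finger_force: 0.0
```

Request:
send_rows(offset=[[-0.437,0.026,0.028],[-0.437,0.026,0.028],[-0.437,0.026,0.028]], delta_rot=[[0,0,0.0108],[0,0,0.0108],[0,0,0.0108]])

```text
time: 3.28
tool_pos: [469.8, -314.5, 199.6]
tcp_rot: [-3.141, -0.001, 1.49]
contact_force: [0.3, -0.1, -1.3]
grip_width: 92.0
finger_force: 0.0
```

Works exactly. Now a wrist look at scraper, rest, and cover.

```bash
cat > look.py <<'E'
from h import *
def look(names,pic=None):
    cal=optics.get_calibration("wrist"); im=optics.capture("wrist")
    if pic: cv2.imwrite(f"pics/{pic}.png",im[:,:,::-1])
    S={}
    for n in names:
        S[n]=[(d["confidence"],d["region"]) for d in finder.silhouettes(n,"wrist")]
        print(n,[(round(k,2),[int(v) for v in np.argwhere(r).mean(0)[::-1]],int(r.sum())) for k,r in S[n] if r.sum()])
    return cal,S
dil=lambda m:cv2.dilate(m.astype(float),np.ones((3,3)))
E
python3 - <<'E'
from look import *
cal,S=look(["scraper","rest","cover"],"w1")
Z=np.zeros((480,640))
b=lambda n:S[n][0][1].astype(float)
for q in (-.08,0):
  print("scraper",fit(M["scraper"],[(cal,b("scraper"),Z,True)],[470,-315,q],4))
print("rest",fit(M["rest"],[(cal,b("rest"),dil(b("scraper")),True)],[468,-310,0],0))
print("cover",fit(M["cover"],[(cal,b("cover"),Z,True)],[597,-317,.09],0))
E
```

```text
scraper [(0.95, [317, 214], 4087), (0.38, [312, 196], 4909)]
rest [(0.71, [312, 196], 5147)]
cover [(0.85, [430, 202], 13639)]
scraper (array([ 4.72578679e+02, -3.14948174e+02, -6.46682655e-02]), np.float64(0.054137221318671824))
scraper (array([ 4.72603923e+02, -3.15023260e+02, -6.17775349e-02]), np.float64(0.05439341383727457))
rest (array([ 4.70645204e+02, -3.11519754e+02, -1.61374520e-03]), np.float64(0.08628284470004792))
cover (array([ 5.99640489e+02, -3.18916167e+02,  8.75907810e-02]), np.float64(0.04451680518237062))
```

View pics/w1.png

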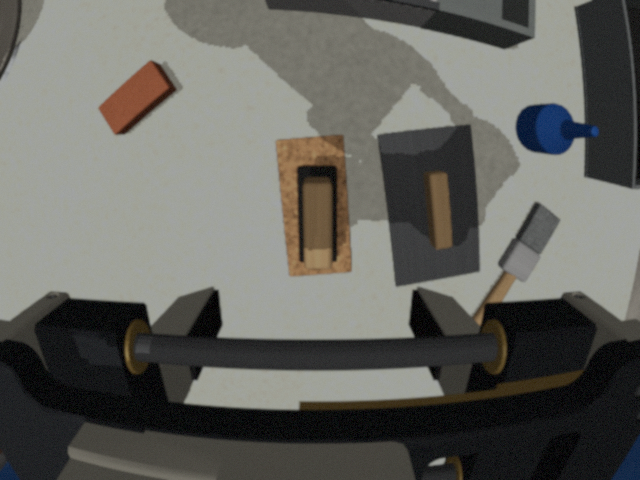

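Run:
```python
from plan import *
plan([(471.5,-315,100,1.506),(471.5,-315,32,1.506,25,1)])
print("close, then")
plan([(471.5,-315,150,1.5),(450,-200,190,1.44)])
```

```text
{"offset": [[0.0, 0.004, 0.278], [0.001, 0.008, 0.555], [0.001, 0.012, 0.833]], "delta_rot": [[0, 0, -0.0008], [0, 0, -0.0017], [0, 0, -0.0025]]}
{"offset": [[-0.0, 0.0, 0.189], [-0.0, 0.0, 0.378], [-0.0, 0.0, 0.567], [-0.0, 0.0, 0.567]], "delta_rot": [[0, 0, -0.0], [0, 0, -0.0], [0, 0, -0.0], [0, 0, -0.0]]}
end [ 471.455 -314.982   31.981    1.506]
close, then
{"offset": [[-0.0, 0.0, -0.328], [-0.0, 0.0, -0.656], [-0.0, 0.0, -0.983]], "delta_rot": [[0, 0, 0.0003], [0, 0, 0.0006], [0, 0, 0.0009]]}
{"offset": [[0.314, -0.082, -0.112], [0.629, -0.164, -0.223], [0.943, -0.246, -0.334]], "delta_rot": [[0, 0, 0.0032], [0, 0, 0.0064], [0, 0, 0.0096]]}
end [ 449.986 -200.023  190.021    1.44 ]
```

Request:
send_rows(offset=[[0.0,0.004,0.278],[0.001,0.008,0.555],[0.001,0.012,0.833]], delta_rot=[[0,0,-0.0008],[0,0,-0.0017],[0,0,-0.0025]])

```text
time: 3.85
tool_pos: [471.9, -314.1, 99.6]
tcp_rot: [3.141, 0.001, 1.508]
contact_force: [0.2, -0.6, -0.2]
grip_width: 91.7
finger_force: 0.0
```

Request:
send_rows(offset=[[0,0.0,0.189],[0,0.0,0.378],[0,0.0,0.567],[0,0.0,0.567]], delta_rot=[[0,0,0],[0,0,0],[0,0,0],[0,0,0]])

```text
time: 4.35
tool_pos: [470.8, -313.4, 30.9]
tcp_rot: [-3.139, -0.002, 1.507]
contact_force: [-0.4, -0.2, -0.5]
grip_width: 91.5
finger_force: 0.0
```

Request:
send_rows(offset=[[0,0,0],[0,0,0],[0,0,0],[0,0,0],[0,0,0],[0,0,0]], delta_rot=[[0,0,0],[0,0,0],[0,0,0],[0,0,0],[0,0,0],[0,0,0]], grip=0)

```text
time: 5.1
tool_pos: [471.4, -315.0, 31.9]
tcp_rot: [3.142, -0.0, 1.506]
contact_force: [-0.1, 0.6, 0.9]
grip_width: 36.5
finger_force: 0.0
```

Request:
send_rows(offset=[[0,0,-0.328],[0,0,-0.656],[0,0,-0.983]], delta_rot=[[0,0,0.0003],[0,0,0.0006],[0,0,0.0009]])

```text
time: 5.48
tool_pos: [471.3, -314.9, 151.0]
tcp_rot: [-3.141, -0.0, 1.5]
contact_force: [0.1, -0.9, -0.3]
grip_width: 6.4
finger_force: 0.0
```

Request:
send_rows(offset=[[0.314,-0.082,-0.112],[0.629,-0.164,-0.223],[0.943,-0.246,-0.334]], delta_rot=[[0,0,0.0032],[0,0,0.0064],[0,0,0.0096]])

```text
time: 5.85
tool_pos: [449.6, -198.9, 190.4]
tcp_rot: [3.141, -0.0, 1.439]
contact_force: [0.6, -0.2, 0.2]
grip_width: 0.7
finger_force: 0.0
```

Run:
```python
from look import *
cal,S=look(["station","chip1","scraper"],None)
Z=np.zeros((480,640))
g=Z.copy()
for k,r in S["chip1"]: g=np.maximum(g,dil(r))
if S["station"]: print("station",fit(M["station"],[(cal,S["station"][0][1].astype(float),g,True)],[531,-25,-.185],0))
if S["scraper"]: print("scraper",fit(M["scraper"],[(cal,S["scraper"][0][1].astype(float),Z,True)],[472,-315,-.06],4))
from plan import *
plan([(471.5,-315,150,1.5),(471.5,-315,100,1.506),(471.5,-315,32,1.506,25,1)])
```

```text
station [(0.74, [433, 64], 31693)]
chip1 [(0.95, [385, 76], 1181), (0.75, [383, 18], 934), (0.69, [446, 26], 929)]
scraper []
station (array([ 5.33676444e+02, -2.20461888e+01, -1.83900917e-01]), np.float64(0.01632947137376141))
{"offset": [[-0.309, 0.101, 0.111], [-0.618, 0.202, 0.222], [-0.927, 0.303, 0.334], [-0.927, 0.303, 0.542], [-0.927, 0.303, 0.75], [-0.927, 0.303, 0.939]], "delta_rot": [[0, 0, -0.0032], [0, 0, -0.0064], [0, 0, -0.0096], [0, 0, -0.01], [0, 0, -0.0105], [0, 0, -0.0105]]}
{"offset": [[0.0, -0.0, 0.189], [0.0, -0.0, 0.378], [0.0, -0.0, 0.378]], "delta_rot": [[0, 0, -0.0], [0, 0, -0.0], [0, 0, -0.0]]}
end [ 471.518 -315.057   31.981    1.506]
```

Request:
send_rows(offset=[[0,0,0],[0,0,0],[0,0,0],[0,0,0],[0,0,0],[0,0,0]], delta_rot=[[0,0,0],[0,0,0],[0,0,0],[0,0,0],[0,0,0],[0,0,0]], grip=1)

```text
time: 6.8
tool_pos: [450.0, -200.0, 190.0]
tcp_rot: [3.142, -0.0, 1.44]
contact_force: [-0.1, 0.1, -0.4]
grip_width: 55.6
finger_force: 0.0
```

Request:
send_rows(offset=[[-0.309,0.101,0.111],[-0.618,0.202,0.222],[-0.927,0.303,0.334],[-0.927,0.303,0.542],[-0.927,0.303,0.75],[-0.927,0.303,0.939]], delta_rot=[[0,0,-0.0032],[0,0,-0.0064],[0,0,-0.0096],[0,0,-0.01],[0,0,-0.0105],[0,0,-0.0105]])

```text
time: 7.55
tool_pos: [471.4, -315.1, 76.3]
tcp_rot: [-3.141, -0.0, 1.506]
contact_force: [0.8, 0.0, -0.2]
grip_width: 91.7
finger_force: 0.0
```

Run:
```python
from look import *
cal,S=look(["scraper"],"w2")
Z=np.zeros((480,640))
if S["scraper"]: print("scraper",fit(M["scraper"],[(cal,S["scraper"][0][1].astype(float),Z,True)],[472,-315,-.06],4))
```

```text
scraper [(0.93, [315, 254], 8738)]
scraper (array([ 4.72241832e+02, -3.15668064e+02, -6.56747846e-02]), np.float64(0.08201410113141158))
```

View pics/w2.png

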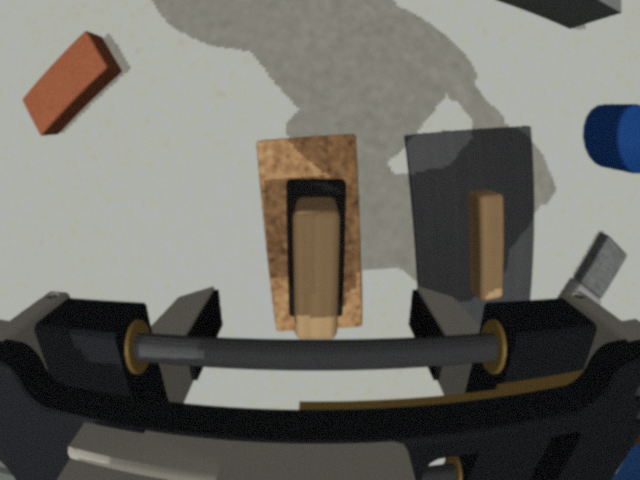

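Request:
send_rows(offset=[[0.0,0,0.189],[0.0,0,0.378],[0.0,0,0.378]], delta_rot=[[0,0,0],[0,0,0],[0,0,0]])

```text
time: 8.02
tool_pos: [471.0, -314.6, 31.5]
tcp_rot: [-3.14, -0.001, 1.506]
contact_force: [-0.1, -0.4, 1.2]
grip_width: 91.8
finger_force: 0.0
```

Request:
send_rows(offset=[[0,0,0],[0,0,0],[0,0,0],[0,0,0],[0,0,0],[0,0,0],[0,0,0],[0,0,0]], delta_rot=[[0,0,0],[0,0,0],[0,0,0],[0,0,0],[0,0,0],[0,0,0],[0,0,0],[0,0,0]], grip=0)

```text
time: 9.02
tool_pos: [471.6, -315.0, 31.9]
tcp_rot: [3.142, -0.0, 1.506]
contact_force: [0.2, 0.1, -0.7]
grip_width: 25.5
finger_force: 30.0
```

Request:
send_rows(offset=[[0,0,0],[0,0,0],[0,0,0]], delta_rot=[[0,0,0],[0,0,0],[0,0,0]])

```text
time: 9.4
tool_pos: [471.5, -315.0, 31.9]
tcp_rot: [3.142, -0.0, 1.506]
contact_force: [0.3, -0.2, -0.3]
grip_width: 25.6
finger_force: 30.0
```

Run:
```python
from plant import get_obs
o=get_obs();print(o["tool_pos"],o["grip_width"],o["finger_force"],o["time"])
from plan import *
plan([(471.5,-315,150,1.506),(430,-130,185,1.386),(440,-15,185,1.386,0,2)])
```

```text
[ 471.5153915  -315.02754579   31.88553426] 25.592241308663528 29.997841715812683 9.4
{"offset": [[0.0, -0.0, -0.328], [0.0, -0.0, -0.656], [0.0, -0.0, -0.983]], "delta_rot": [[0, 0, -0.0], [0, 0, -0.0], [0, 0, -0.0]]}
{"offset": [[0.304, -0.089, -0.059], [0.607, -0.178, -0.117], [0.91, -0.267, -0.175]], "delta_rot": [[0, 0, 0.0038], [0, 0, 0.0076], [0, 0, 0.0114]]}
{"offset": [[0.296, -0.111, -0.059], [0.592, -0.221, -0.117], [0.912, -0.237, -0.117]], "delta_rot": [[0, 0, 0.0039], [0, 0, 0.0077], [0, 0, 0.0077]]}
{"offset": [[0.319, -0.032, -0.0], [0.639, -0.063, -0.0], [0.639, -0.063, -0.0], [0.639, -0.063, -0.0]], "delta_rot": [[0, 0, -0.0], [0, 0, -0.0], [0, 0, -0.0], [0, 0, -0.0]]}
end [440.016 -14.953 184.981   1.386]
```

Gripped (25.6 mm, 30 N).

Request:
send_rows(offset=[[0.0,0,-0.328],[0.0,0,-0.656],[0.0,0,-0.983]], delta_rot=[[0,0,0],[0,0,0],[0,0,0]])

```text
time: 9.78
tool_pos: [471.0, -314.7, 150.6]
tcp_rot: [-3.14, -0.001, 1.506]
contact_force: [0.1, 0.1, -2.8]
grip_width: 25.7
finger_force: 30.0
```

Request:
send_rows(offset=[[0.304,-0.089,-0.059],[0.607,-0.178,-0.117],[0.91,-0.267,-0.175]], delta_rot=[[0,0,0.0038],[0,0,0.0076],[0,0,0.0114]])

```text
time: 10.15
tool_pos: [445.8, -202.7, 170.7]
tcp_rot: [-3.141, -0.001, 1.433]
contact_force: [0.4, 0.3, -2.4]
grip_width: 25.6
finger_force: 30.0
```

Request:
send_rows(offset=[[0.296,-0.111,-0.059],[0.592,-0.221,-0.117],[0.912,-0.237,-0.117]], delta_rot=[[0,0,0.0039],[0,0,0.0077],[0,0,0.0077]])

```text
time: 10.52
tool_pos: [432.6, -90.6, 185.2]
tcp_rot: [3.142, 0.0, 1.385]
contact_force: [1.0, 0.0, -2.5]
grip_width: 25.6
finger_force: 30.0
```

Request:
send_rows(offset=[[0.319,-0.032,0],[0.639,-0.063,0],[0.639,-0.063,0],[0.639,-0.063,0]], delta_rot=[[0,0,0],[0,0,0],[0,0,0],[0,0,0]])

```text
time: 11.02
tool_pos: [439.8, -15.2, 184.8]
tcp_rot: [-3.141, 0.0, 1.387]
contact_force: [0.6, 0.1, -3.3]
grip_width: 25.5
finger_force: 30.0
```

Run:
```python
from look import *
cal,S=look(["station","chip1","scraper"],"w3")
Z=np.zeros((480,640))
g=Z.copy()
for k,r in S["chip1"]+S["scraper"]: g=np.maximum(g,dil(r))
if S["station"]: print("station",fit(M["station"],[(cal,S["station"][0][1].astype(float),g,True)],[531,-25,-.185],0))
```

```text
station [(0.71, [462, 212], 36829), (0.61, [549, 323], 46)]
chip1 [(0.93, [476, 168], 838), (0.87, [425, 164], 1131), (0.83, [447, 56], 770), (0.74, [378, 56], 870), (0.68, [478, 221], 876), (0.67, [417, 276], 900), (0.57, [419, 219], 1060)]
scraper [(0.7, [315, 265], 10724), (0.64, [419, 219], 1075)]
station (array([ 5.32261296e+02, -2.61852870e+01, -1.81057285e-01]), np.float64(0.04942297418215071))
```

View pics/w3.png

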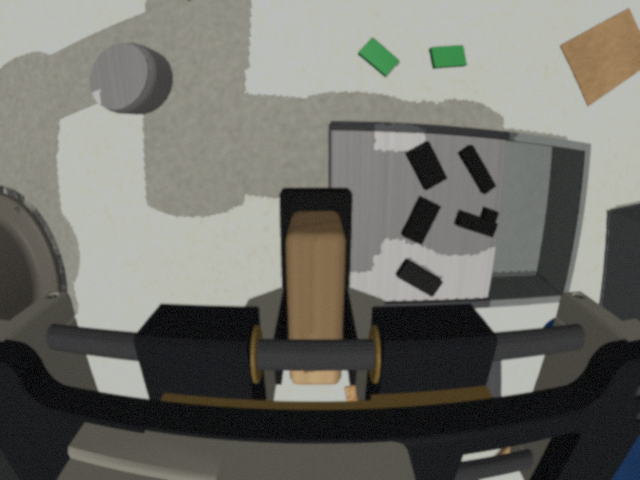

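```bash
cat > st.py <<'E'
import numpy as np
ST=np.array([532,-25.3,-.183])
def W(sx,sy,z,dyaw=np.pi/2,*r):
    c,s=np.cos(ST[2]),np.sin(ST[2]); return (ST[0]+c*sx-s*sy,ST[1]+s*sx+c*sy,z,ST[2]+dyaw)+r
E
python3 - <<'E'
from plan import *; from st import *
h=np.pi/2
plan([W(-58,23.5,140,h),W(-58,23.5,89,h,25,1),W(78,23.5,89,h,13,1),W(78,23.5,130,h)])
print()
plan([W(-58,-23.5,130,h),W(-58,-23.5,89,h,25,1),W(78,-23.5,89,h,13,1),W(78,-23.5,130,h)])
E
```

```text
{"offset": [[0.126, 0.143, 0.187], [0.251, 0.286, 0.375], [0.251, 0.286, 0.517], [0.251, 0.286, 0.658], [0.251, 0.286, 0.8], [0.251, 0.286, 0.8], [0.251, 0.389, 0.8], [0.251, 0.492, 0.8]], "delta_rot": [[0, 0, -0.0002], [0, 0, -0.0003], [0, 0, -0.0003], [0, 0, -0.0003], [0, 0, -0.0003], [0, 0, -0.0003], [0, 0, -0.0003], [0, 0, -0.0003]]}
{"offset": [[0.0, 0.103, -0.0], [0.0, 0.206, -0.0], [0.0, 0.309, -0.0], [0.0, 0.412, -0.0], [0.0, 0.515, -0.0], [0.001, 0.618, -0.0], [0.001, 0.721, -0.0], [0.001, 0.824, -0.0]], "delta_rot": [[0, 0, -0.0], [0, 0, -0.0], [0, 0, -0.0], [0, 0, -0.0], [0, 0, -0.0], [0, 0, -0.0], [0, 0, -0.0], [0, 0, -0.0]]}
{"offset": [[-0.0, 0.103, -0.0], [-0.0, 0.103, -0.0], [-0.0, 0.103, -0.342]], "delta_rot": [[0, 0, -0.0], [0, 0, -0.0], [0, 0, -0.0]]}
end [612.991 -16.33  130.021   1.388]

{"offset": [[-0.098, -0.283, 0.0], [-0.196, -0.567, 0.0], [-0.294, -0.85, 0.0]], "delta_rot": [[0, 0, -0.0], [0, 0, -0.0], [0, 0, -0.0]]}
{"offset": [[-0.098, -0.283, 0.0], [-0.098, -0.283, 0.171], [-0.098, -0.283, 0.342], [-0.098, -0.283, 0.342], [-0.098, -0.18, 0.342], [-0.098, -0.077, 0.342], [-0.098, 0.026, 0.342], [-0.098, 0.129, 0.342]], "delta_rot": [[0, 0, -0.0], [0, 0, -0.0], [0, 0, -0.0], [0, 0, -0.0], [0, 0, -0.0], [0, 0, -0.0], [0, 0, -0.0], [0, 0, -0.0]]}
{"offset": [[-0.0, 0.103, -0.0], [-0.0, 0.206, -0.0], [-0.0, 0.309, -0.0], [-0.0, 0.412, -0.0], [-0.0, 0.515, -0.0], [-0.0, 0.618, -0.0], [-0.0, 0.721, -0.0], [-0.0, 0.721, -0.0]], "delta_rot": [[0, 0, -0.0], [0, 0, -0.0], [0, 0, -0.0], [0, 0, -0.0], [0, 0, -0.0], [0, 0, -0.0], [0, 0, -0.0], [0, 0, -0.0]]}
{"offset": [[-0.0, -0.0, -0.342]], "delta_rot": [[0, 0, -0.0]]}
end [604.429 -62.585 130.021   1.388]
```

Request:
send_rows(offset=[[0.126,0.143,0.187],[0.251,0.286,0.375],[0.251,0.286,0.517],[0.251,0.286,0.658],[0.251,0.286,0.8],[0.251,0.286,0.8],[0.251,0.389,0.8],[0.251,0.492,0.8]], delta_rot=[[0,0,-0.0002],[0,0,-0.0003],[0,0,-0.0003],[0,0,-0.0003],[0,0,-0.0003],[0,0,-0.0003],[0,0,-0.0003],[0,0,-0.0003]])

```text
time: 12.22
tool_pos: [505.0, 3.3, 89.5]
tcp_rot: [3.14, -0.0, 1.387]
contact_force: [0.5, -0.1, -1.9]
grip_width: 25.8
finger_force: 30.0
```

Request:
send_rows(offset=[[0.0,0.103,0],[0.0,0.206,0],[0.0,0.309,0],[0.0,0.412,0],[0.0,0.515,0],[0.001,0.618,0],[0.001,0.721,0],[0.001,0.824,0]], delta_rot=[[0,0,0],[0,0,0],[0,0,0],[0,0,0],[0,0,0],[0,0,0],[0,0,0],[0,0,0]])

```text
time: 13.22
tool_pos: [601.7, -14.2, 89.0]
tcp_rot: [3.141, -0.0, 1.388]
contact_force: [0.4, 1.4, -2.6]
grip_width: 25.4
finger_force: 30.0
```

Request:
send_rows(offset=[[0,0.103,0],[0,0.103,0],[0,0.103,-0.342]], delta_rot=[[0,0,0],[0,0,0],[0,0,0]])

```text
time: 13.6
tool_pos: [610.3, -16.0, 126.8]
tcp_rot: [-3.133, 0.0, 1.388]
contact_force: [1.9, -0.4, -3.1]
grip_width: 25.8
finger_force: 30.0
```

Request:
send_rows(offset=[[-0.098,-0.283,0.0],[-0.196,-0.567,0.0],[-0.294,-0.85,0.0]], delta_rot=[[0,0,0],[0,0,0],[0,0,0]])

```text
time: 13.98
tool_pos: [504.7, -32.4, 130.1]
tcp_rot: [-3.141, -0.0, 1.388]
contact_force: [1.4, 0.1, -2.1]
grip_width: 25.5
finger_force: 30.0
```

Run:
```python
from look import *
optics.capture("top"); C=optics.get_calibration("top")
from st import ST
c,s=np.cos(ST[2]),np.sin(ST[2])
for d in finder.silhouettes("chip1","top"):
    q=(unproj(C,np.argwhere(d["region"])[:,::-1],70)[:,:2]-ST[:2])@np.array([[c,-s],[s,c]]); print(round(d["confidence"],2),np.round(q.min(0)),np.round(q.max(0)))
```

```text
0.55 [ 16. 139.] [ 51. 163.]
0.5 [100.  -9.] [134.  15.]
0.49 [82. 27.] [98. 61.]
0.47 [-50. 128.] [-18. 161.]
```

Request:
send_rows(offset=[[-0.098,-0.283,0.0],[-0.098,-0.283,0.171],[-0.098,-0.283,0.342],[-0.098,-0.283,0.342],[-0.098,-0.18,0.342],[-0.098,-0.077,0.342],[-0.098,0.026,0.342],[-0.098,0.129,0.342]], delta_rot=[[0,0,0],[0,0,0],[0,0,0],[0,0,0],[0,0,0],[0,0,0],[0,0,0],[0,0,0]])

```text
time: 15.08
tool_pos: [520.4, -47.0, 89.0]
tcp_rot: [3.141, -0.0, 1.388]
contact_force: [-0.4, -0.3, -2.2]
grip_width: 25.1
finger_force: 30.0
```

Request:
send_rows(offset=[[0,0.103,0],[0,0.206,0],[0,0.309,0],[0,0.412,0],[0,0.515,0],[0,0.618,0],[0,0.721,0],[0,0.721,0]], delta_rot=[[0,0,0],[0,0,0],[0,0,0],[0,0,0],[0,0,0],[0,0,0],[0,0,0],[0,0,0]])

```text
time: 16.08
tool_pos: [605.2, -62.8, 88.7]
tcp_rot: [3.141, -0.0, 1.388]
contact_force: [-0.9, -0.5, -2.7]
grip_width: 25.5
finger_force: 30.0
```

Request:
send_rows(offset=[[0,0,-0.342]], delta_rot=[[0,0,0]])

```text
time: 16.2
tool_pos: [601.8, -62.0, 126.9]
tcp_rot: [-3.133, -0.0, 1.388]
contact_force: [-0.1, 0.3, -1.5]
grip_width: 25.8
finger_force: 30.0
```

Run:
```python
from plan import *; from st import *
plan([W(-80,-23.5,175,np.pi/2,45,2)])
```

```text
{"offset": [[-0.0, -0.329, -0.094], [-0.0, -0.658, -0.187], [-0.0, -0.988, -0.281]], "delta_rot": [[0, 0, -0.0], [0, 0, -0.0], [0, 0, -0.0]]}
{"offset": [[-0.0, -0.329, -0.094], [-0.0, -0.329, -0.094], [-0.0, -0.329, -0.094]], "delta_rot": [[0, 0, -0.0], [0, 0, -0.0], [0, 0, -0.0]]}
end [449.029 -33.82  175.021   1.388]
```

Request:
send_rows(offset=[[0,-0.329,-0.094],[0,-0.658,-0.187],[0,-0.988,-0.281]], delta_rot=[[0,0,0],[0,0,0],[0,0,0]])

```text
time: 16.58
tool_pos: [486.1, -40.7, 164.0]
tcp_rot: [-3.141, -0.0, 1.388]
contact_force: [-0.5, -0.1, -2.0]
grip_width: 25.7
finger_force: 30.0
```

Request:
send_rows(offset=[[0,-0.329,-0.094],[0,-0.329,-0.094],[0,-0.329,-0.094]], delta_rot=[[0,0,0],[0,0,0],[0,0,0]])

```text
time: 16.95
tool_pos: [449.6, -34.0, 175.3]
tcp_rot: [3.14, 0.0, 1.388]
contact_force: [-0.4, -0.3, -2.2]
grip_width: 25.4
finger_force: 30.0
```

Run:
```python
from plant import optics
import cv2
a=optics.capture("wrist")[90:400,300:640,::-1]; b=optics.capture("scene")[180:330,200:400,::-1]
cv2.imwrite("pics/w4.png",cv2.hconcat([cv2.resize(a,None,fx=1.15,fy=1.15)[:350],cv2.resize(b,(409,350))][:2]))
```

```text
(no output)
```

View pics/w4.png

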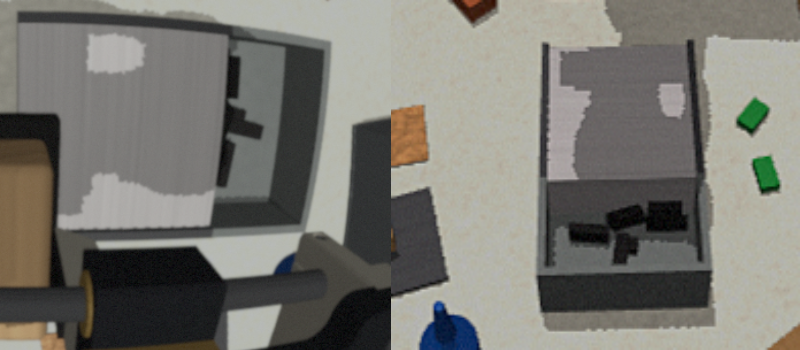

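Run:
```python
from plan import *
plan([(440,-180,175,1.48),(470,-311,150,1.571),(470,-311,60,1.571),(470,-311,32.3,1.571,14,2)])
print("open 4 rows")
plan([(470,-311,110,1.571),(505,-311,170,1.6,0,2)])
```

```text
{"offset": [[-0.303, 0.037, 0.0], [-0.606, 0.074, 0.0], [-0.909, 0.111, 0.0]], "delta_rot": [[0, 0, -0.0037], [0, 0, -0.0073], [0, 0, -0.011]]}
{"offset": [[-0.304, 0.016, 0.0], [-0.568, 0.109, 0.052], [-0.832, 0.202, 0.104]], "delta_rot": [[0, 0, -0.0037], [0, 0, -0.0073], [0, 0, -0.0109]]}
{"offset": [[-0.27, 0.075, 0.052], [-0.54, 0.15, 0.105], [-0.54, 0.15, 0.355], [-0.54, 0.15, 0.605], [-0.54, 0.15, 0.855], [-0.54, 0.15, 0.97]], "delta_rot": [[0, 0, -0.0036], [0, 0, -0.0073], [0, 0, -0.0073], [0, 0, -0.0073], [0, 0, -0.0073], [0, 0, -0.0073]]}
{"offset": [[0.0, -0.0, 0.115], [0.0, -0.0, 0.115], [0.0, -0.0, 0.115]], "delta_rot": [[0, 0, 0.0], [0, 0, 0.0], [0, 0, 0.0]]}
end [ 470.047 -311.001   32.341    1.571]
open 4 rows
{"offset": [[0.0, -0.0, -0.324], [0.0, -0.0, -0.647], [-0.0, 0.145, -0.897]], "delta_rot": [[0, 0, 0.0], [0, 0, 0.0], [0, 0, -0.0023]]}
{"offset": [[-0.002, 0.146, -0.25], [-0.002, 0.146, -0.25], [-0.002, 0.146, -0.25]], "delta_rot": [[0, 0, -0.0023], [0, 0, -0.0023], [0, 0, -0.0023]]}
end [ 504.968 -310.973  169.981    1.6  ]
```

Request:
send_rows(offset=[[-0.303,0.037,0.0],[-0.606,0.074,0.0],[-0.909,0.111,0.0]], delta_rot=[[0,0,-0.0037],[0,0,-0.0073],[0,0,-0.011]])

```text
time: 17.42
tool_pos: [442.7, -144.8, 174.4]
tcp_rot: [-3.141, -0.0, 1.458]
contact_force: [0.8, 0.3, -3.9]
grip_width: 25.5
finger_force: 30.0
```

Request:
send_rows(offset=[[-0.304,0.016,0.0],[-0.568,0.109,0.052],[-0.832,0.202,0.104]], delta_rot=[[0,0,-0.0037],[0,0,-0.0073],[0,0,-0.0109]])

```text
time: 17.8
tool_pos: [455.5, -247.0, 161.6]
tcp_rot: [-3.141, -0.001, 1.526]
contact_force: [-0.0, 0.1, -2.4]
grip_width: 25.6
finger_force: 30.0
```

Request:
send_rows(offset=[[-0.27,0.075,0.052],[-0.54,0.15,0.105],[-0.54,0.15,0.355],[-0.54,0.15,0.605],[-0.54,0.15,0.855],[-0.54,0.15,0.97]], delta_rot=[[0,0,-0.0036],[0,0,-0.0073],[0,0,-0.0073],[0,0,-0.0073],[0,0,-0.0073],[0,0,-0.0073]])

```text
time: 18.55
tool_pos: [469.5, -310.6, 43.6]
tcp_rot: [-3.139, -0.003, 1.571]
contact_force: [0.5, 0.2, -2.5]
grip_width: 25.7
finger_force: 30.0
```

Request:
send_rows(offset=[[0.0,0,0.115],[0.0,0,0.115],[0.0,0,0.115]], delta_rot=[[0,0,0.0],[0,0,0.0],[0,0,0.0]])

```text
time: 18.92
tool_pos: [470.4, -311.3, 32.9]
tcp_rot: [3.141, 0.001, 1.571]
contact_force: [-0.3, -0.1, -2.6]
grip_width: 25.3
finger_force: 30.0
```

Request:
send_rows(offset=[[0,0,0],[0,0,0],[0,0,0],[0,0,0],[0,0,0]], delta_rot=[[0,0,0],[0,0,0],[0,0,0],[0,0,0],[0,0,0]], grip=1)

```text
time: 19.55
tool_pos: [470.1, -311.0, 32.3]
tcp_rot: [3.141, -0.0, 1.571]
contact_force: [-0.4, 0.3, -0.6]
grip_width: 71.0
finger_force: 0.0
```

Request:
send_rows(offset=[[0.0,0,-0.324],[0.0,0,-0.647],[0,0.145,-0.897]], delta_rot=[[0,0,0.0],[0,0,0.0],[0,0,-0.0023]])

```text
time: 19.92
tool_pos: [487.2, -311.2, 141.7]
tcp_rot: [3.141, 0.0, 1.585]
contact_force: [0.6, -0.5, -0.3]
grip_width: 91.4
finger_force: 0.0
```

Request:
send_rows(offset=[[-0.002,0.146,-0.25],[-0.002,0.146,-0.25],[-0.002,0.146,-0.25]], delta_rot=[[0,0,-0.0023],[0,0,-0.0023],[0,0,-0.0023]])

```text
time: 20.3
tool_pos: [504.1, -310.5, 168.7]
tcp_rot: [-3.14, -0.001, 1.6]
contact_force: [-0.4, -0.7, -0.4]
grip_width: 91.8
finger_force: 0.0
```

Run:
```python
from look import *
cal,S=look(["scraper","rest","cover"])
Z=np.zeros((480,640))
b=lambda n:S[n][0][1].astype(float)
print("scraper",fit(M["scraper"],[(cal,b("scraper"),Z,True)],[470,-311,0],4))
print("rest",fit(M["rest"],[(cal,b("rest"),dil(b("scraper")),True)],[470,-311,0],0))
print("cover",fit(M["cover"],[(cal,b("cover"),Z,True)],[598,-318,.09],0))
```

```text
scraper [(0.59, [279, 221], 4810), (0.18, [546, 157], 3461)]
rest []
cover [(0.88, [406, 220], 15695)]
scraper (array([ 4.71513065e+02, -3.11487122e+02, -4.58926298e-03]), np.float64(0.07941054176348294))Traceback (most recent call last):
  File "<stdin>", line 6, in <module>
  File "<stdin>", line 4, in <lambda>
IndexError: list index out of range
```

```bash
sed -i 's/532,-25.3,-.183/531.4,-25.3,-.184/' st.py
python3 - <<'E'
from plan import *; from st import *
plan([(598.2,-318,110,1.659),(598.2,-318,50,1.659),(598.2,-318,10,1.659,14,1)])
print("close 7 rows")
plan([(598.2,-318,60,1.659,20),(590,-300,160,1.6)]); print()
h=np.pi/2
plan([W(126.5,0,150,h),W(126.5,0,100,h,25),W(126.5,0,78,h,10,3)])
E
```

```text
{"offset": [[-0.027, 0.258, 0.167], [-0.054, 0.517, 0.333], [-0.081, 0.775, 0.5], [-0.081, 0.775, 0.75], [-0.081, 0.775, 1.0]], "delta_rot": [[0, 0, -0.0031], [0, 0, -0.0062], [0, 0, -0.0094], [0, 0, -0.0094], [0, 0, -0.0094]]}
{"offset": [[-0.0, -0.0, 0.111], [-0.0, -0.0, 0.222], [-0.0, -0.0, 0.333], [-0.0, -0.0, 0.333]], "delta_rot": [[0, 0, 0.0], [0, 0, 0.0], [0, 0, 0.0], [0, 0, 0.0]]}
end [ 598.213 -317.96    10.021    1.659]
close 7 rows
{"offset": [[-0.0, -0.0, -0.139], [-0.0, -0.0, -0.278], [-0.0, -0.0, -0.416], [0.051, -0.018, -0.694], [0.103, -0.037, -0.972]], "delta_rot": [[0, 0, 0.0], [0, 0, 0.0], [0, 0, 0.0], [0, 0, 0.0032], [0, 0, 0.0063]]}
{"offset": [[0.051, -0.02, -0.278]], "delta_rot": [[0, 0, 0.0031]]}
end [ 590.004 -300.045  160.021    1.6  ]

{"offset": [[0.297, 0.087, 0.012], [0.594, 0.174, 0.024], [0.891, 0.261, 0.036]], "delta_rot": [[0, 0, 0.0049], [0, 0, 0.0097], [0, 0, 0.0146]]}
{"offset": [[0.304, 0.06, 0.012], [0.608, 0.119, 0.024], [0.912, 0.178, 0.036]], "delta_rot": [[0, 0, 0.0048], [0, 0, 0.0097], [0, 0, 0.0145]]}
{"offset": [[0.308, 0.032, 0.012], [0.308, 0.032, 0.22], [0.308, 0.032, 0.428], [0.308, 0.032, 0.489], [0.308, 0.032, 0.55], [0.308, 0.032, 0.612], [0.308, 0.032, 0.612], [0.308, 0.032, 0.612]], "delta_rot": [[0, 0, 0.0049], [0, 0, 0.0049], [0, 0, 0.0049], [0, 0, 0.0049], [0, 0, 0.0049], [0, 0, 0.0049], [0, 0, 0.0049], [0, 0, 0.0049]]}
{"offset": [[-0.0, 0.0, -0.0]], "delta_rot": [[0, 0, -0.0]]}
end [655.761 -48.418  77.941   1.387]
```

Request:
send_rows(offset=[[-0.027,0.258,0.167],[-0.054,0.517,0.333],[-0.081,0.775,0.5],[-0.081,0.775,0.75],[-0.081,0.775,1.0]], delta_rot=[[0,0,-0.0031],[0,0,-0.0062],[0,0,-0.0094],[0,0,-0.0094],[0,0,-0.0094]], grip=0.55)

```text
time: 21.12
tool_pos: [597.9, -317.7, 48.0]
tcp_rot: [-3.141, -0.001, 1.659]
contact_force: [-0.3, -0.9, -0.9]
grip_width: 51.3
finger_force: 0.0
```

Request:
send_rows(offset=[[0,0,0.111],[0,0,0.222],[0,0,0.333],[0,0,0.333]], delta_rot=[[0,0,0.0],[0,0,0.0],[0,0,0.0],[0,0,0.0]])

```text
time: 21.62
tool_pos: [597.7, -317.7, 9.1]
tcp_rot: [-3.14, -0.001, 1.659]
contact_force: [-0.7, -0.2, -0.2]
grip_width: 50.6
finger_force: 0.0
```

Request:
send_rows(offset=[[0,0,0],[0,0,0],[0,0,0],[0,0,0],[0,0,0],[0,0,0],[0,0,0]], delta_rot=[[0,0,0],[0,0,0],[0,0,0],[0,0,0],[0,0,0],[0,0,0],[0,0,0]], grip=0)

```text
time: 22.5
tool_pos: [598.2, -317.9, 9.9]
tcp_rot: [3.142, -0.0, 1.659]
contact_force: [0.3, 0.1, -0.0]
grip_width: -0.0
finger_force: 0.0
```

Run:
```python
from plant import optics
import cv2
cv2.imwrite("pics/w5.png",cv2.hconcat([optics.capture("wrist")[:,:,::-1],cv2.resize(optics.capture("scene")[150:390,50:290,::-1],(480,480))])[:,:,:][::1,::1])
im=cv2.imread("pics/w5.png"); cv2.imwrite("pics/w5.png",cv2.resize(im,(800,343)))
```

```text
(no output)
```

View pics/w5.png

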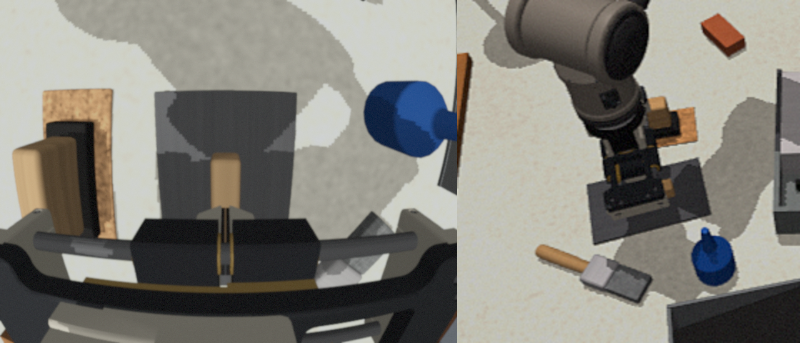

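Run:
```python
from look import *
cal,S=look(["cover","scraper"])
print(proj(cal,place(np.array([[0,40,31],[0,-40,31],[-52,85,6],[52,85,6.]]),[598.2,-318,.088],0),True))
print("tcp",proj(cal,np.array([get_obs()["tool_pos"]]),True), proj(cal,np.array([get_obs()["tool_pos"]+[0,0,40]]),True))
print("cover",fit(M["cover"],[(cal,S["cover"][0][1].astype(float),np.r_[np.zeros((280,640)),np.ones((200,640))],True)],[598,-318,.09],0))
c=optics.get_calibration("scene");optics.capture("scene")
print(proj(c,np.array([get_obs()["tool_pos"]])),proj(c,place(np.array([[0,40,31],[0,-40,31],[0,40,6.],[0,-40,6]]),[598.2,-318,.088],0)))
for q in finder.silhouettes("cover","scene"): print(q["confidence"],q["box"])
```

```text
cover [(0.58, [315, 212], 33455)]
scraper [(0.76, [84, 247], 14995), (0.41, [125, 193], 8196)]
[[313.77528532 221.52517853]
 [313.96113775 366.92039284]
 [213.22149809 126.77029278]
 [414.67512659 126.66002978]]
tcp [[313.99638716 284.11543664]] [[313.80315497 319.05502002]]
cover (array([ 5.99161321e+02, -3.19204965e+02,  8.80126053e-02]), np.float64(0.014017985083889021))
[[183.18763643 287.13344521]] [[200.21754958 277.05003099]
 [161.49540236 286.71105389]
 [202.38825511 283.34997578]
 [164.45097962 292.91693803]]
0.82 [142.1, 262.2, 228.7, 323.0]
0.56 [306.4, 270.3, 322.7, 276.0]
```

Request:
send_rows(offset=[[0,0,0],[0,0,0],[0,0,0],[0,0,0]], delta_rot=[[0,0,0],[0,0,0],[0,0,0],[0,0,0]], grip=0.4)

```text
time: 23.35
tool_pos: [598.2, -318.0, 10.0]
tcp_rot: [3.142, -0.0, 1.659]
contact_force: [-0.1, 0.0, 0.8]
grip_width: 34.4
finger_force: 0.0
```

Run:
```python
from plant import optics,get_obs
import cv2
o=get_obs();print(o["grip_width"],o["contact_force"])
a=cv2.resize(optics.capture("wrist")[80:440,180:460,::-1],(450,580)); b=cv2.resize(optics.capture("scene")[230:340,130:240,::-1],(350,350)); b=cv2.copyMakeBorder(b,0,230,0,0,0)
cv2.imwrite("pics/w6.png",cv2.hconcat([a,b]))
```

```text
34.35597670596414 [-0.14976008  0.00789712  0.7571232 ]
```

View pics/w6.png

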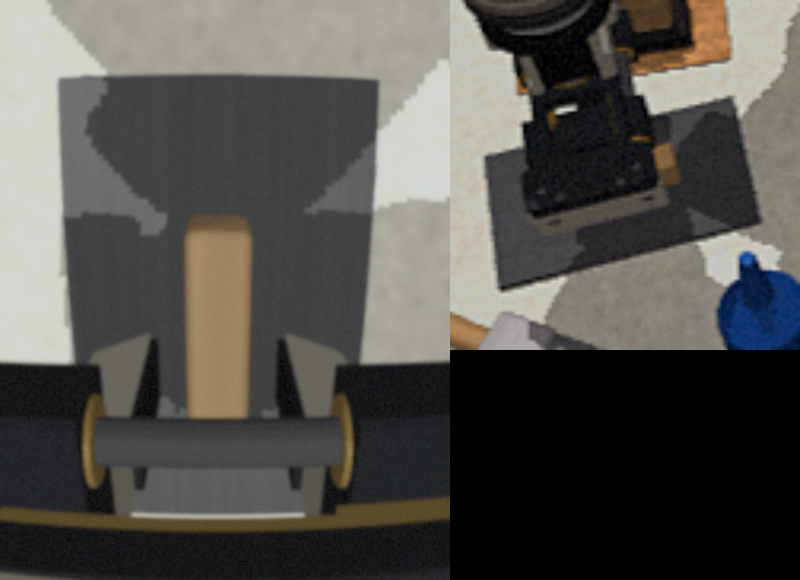

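Request:
send_rows(offset=[[0,0,0],[0,0,0],[0,0,0]], delta_rot=[[0,0,0],[0,0,0],[0,0,0]], grip=0)

```text
time: 23.82
tool_pos: [598.2, -317.9, 10.0]
tcp_rot: [3.142, -0.0, 1.659]
contact_force: [-0.7, -0.7, 0.3]
grip_width: 11.7
finger_force: 0.0
```

Request:
send_rows(offset=[[0,0,0],[0,0,0],[0,0,0]], delta_rot=[[0,0,0],[0,0,0],[0,0,0]])

```text
time: 24.2
tool_pos: [598.2, -318.0, 9.9]
tcp_rot: [-3.142, -0.0, 1.659]
contact_force: [-0.0, -0.5, 0.1]
grip_width: 0.5
finger_force: 0.0
```

Run:
```python
from look import *
o=get_obs();print(o["grip_width"],o["contact_force"])
cal=optics.get_calibration("wrist"); im=optics.capture("wrist"); a=cv2.resize(im[80:440,180:460,::-1],(450,580)); cv2.imwrite("pics/w7.png",a)
```

```text
0.4521083301033169 [-0.01735049 -0.51282674  0.05036367]
```

View pics/w7.png

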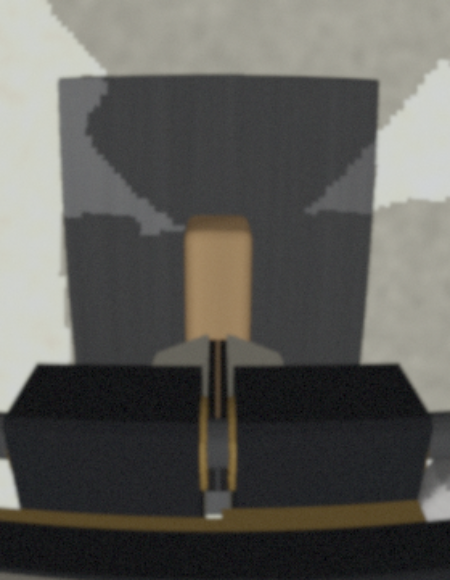

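Request:
send_rows(offset=[[0,0,0],[0,0,0],[0,0,0],[0,0,0],[0,0,0]], delta_rot=[[0,0,0],[0,0,0],[0,0,0],[0,0,0],[0,0,0]], grip=0.5)

```text
time: 24.88
tool_pos: [598.2, -317.9, 10.0]
tcp_rot: [3.142, -0.0, 1.659]
contact_force: [-0.1, 0.0, -0.6]
grip_width: 44.3
finger_force: 0.0
```

Request:
send_rows(offset=[[0,0,0.012],[0,0,0.025],[0,0,0.025],[0,0,0.025]], delta_rot=[[0,0,0],[0,0,0],[0,0,0],[0,0,0]])

```text
time: 25.38
tool_pos: [598.2, -317.9, 6.9]
tcp_rot: [3.142, -0.0, 1.659]
contact_force: [0.5, -0.6, -0.1]
grip_width: 45.8
finger_force: 0.0
```

Request:
send_rows(offset=[[0,0,0],[0,0,0],[0,0,0],[0,0,0],[0,0,0],[0,0,0]], delta_rot=[[0,0,0],[0,0,0],[0,0,0],[0,0,0],[0,0,0],[0,0,0]], grip=0)

```text
time: 26.12
tool_pos: [598.2, -317.9, 7.0]
tcp_rot: [3.142, -0.0, 1.659]
contact_force: [-0.2, 0.0, 0.6]
grip_width: 0.1
finger_force: 0.0
```

Request:
send_rows(offset=[[0,0,-0.12],[0,0,-0.24],[0,0,-0.24],[0,0,-0.24]], delta_rot=[[0,0,0],[0,0,0],[0,0,0],[0,0,0]])

```text
time: 26.62
tool_pos: [598.2, -317.9, 36.0]
tcp_rot: [3.141, 0.0, 1.659]
contact_force: [-0.7, 0.5, 0.2]
grip_width: 0.4
finger_force: 0.0
```

Request:
send_rows(offset=[[0,0,0.03],[0,0,0.05],[0,0,0.06],[0,0,0.06]], delta_rot=[[0,0,0],[0,0,0],[0,0,0],[0,0,0]])

```text
time: 27.12
tool_pos: [598.1, -317.9, 28.3]
tcp_rot: [-3.141, -0.0, 1.659]
contact_force: [0.1, -0.8, -0.1]
grip_width: 0.5
finger_force: 0.0
```

Run:
```python
from look import *
o=get_obs();print(o["tool_pos"],o["grip_width"],o["contact_force"])
cal,S=look(["cover"],"w8")
c=optics.get_calibration("scene");optics.capture("scene")
for q in finder.silhouettes("cover","scene"): print(q["confidence"],q["box"])
```

```text
[ 598.1094988  -317.88568304   28.25492669] 0.4914250393563537 [ 0.13402415 -0.81025446 -0.14809216]
cover [(0.86, [315, 212], 30264), (0.53, [100, 246], 14329)]
0.8 [139.4, 262.9, 228.1, 321.3]
```

View pics/w8.png

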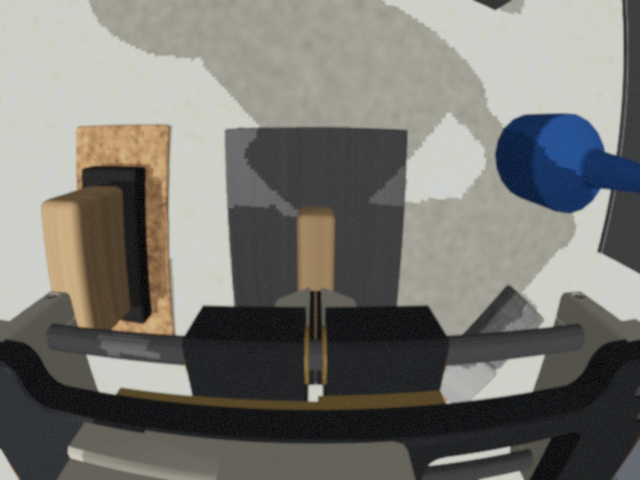

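Request:
send_rows(offset=[[0,0,0.08],[0,0,0.15],[0,0,0.18],[0,0,0.19],[0,0,0.2],[0,0,0.2]], delta_rot=[[0,0,0],[0,0,0],[0,0,0],[0,0,0],[0,0,0],[0,0,0]])

```text
time: 28.08
tool_pos: [598.3, -318.0, 4.7]
tcp_rot: [3.141, 0.0, 1.659]
contact_force: [-0.6, -0.0, 1.1]
grip_width: 0.2
finger_force: 0.0
```

Request:
send_rows(offset=[[0,0.06,0],[0,0.12,0],[0,0.18,0],[0,0.25,0],[0,0.25,0],[0,0.25,0]], delta_rot=[[0,0,0],[0,0,0],[0,0,0],[0,0,0],[0,0,0],[0,0,0]])

```text
time: 28.82
tool_pos: [627.9, -315.2, 4.4]
tcp_rot: [-3.141, -0.0, 1.659]
contact_force: [-0.3, 0.0, -0.2]
grip_width: 0.5
finger_force: 0.0
```

Run:
```python
from look import *
cal,S=look(["cover"],"w9")
ig=np.r_[np.zeros((280,640)),np.ones((200,640))]
print("cover",fit(M["cover"],[(cal,S["cover"][0][1].astype(float),ig,True)],[598,-318,.09],0))
c=optics.get_calibration("scene");optics.capture("scene")
for q in finder.silhouettes("cover","scene"): print(q["confidence"],q["box"])
```

```text
cover [(0.79, [259, 214], 34292)]
cover (array([ 5.99198070e+02, -3.19000109e+02,  8.80941197e-02]), np.float64(0.01121793859787608))
0.82 [139.2, 263.4, 227.3, 322.8]
0.47 [405.3, 190.9, 428.0, 217.6]
```

View pics/w9.png

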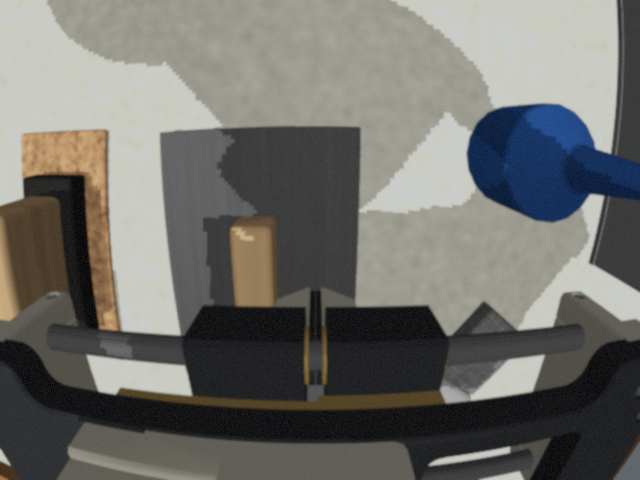

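The fingers pass straight through the cover: no force, no motion. I'll retry the grasp once from fully open, approaching from above and off-centre along the rib, to rule out a one-off.

Run:
```python
import json; from plan import *
p=json.load(open("cmd.json"))
print(p)
# true commanded: (598.2,-318) z 10 -3 +28.8 -7.2 -24, then +30 along tool y
c=1.659; json.dump([598.213+30*np.sin(c),-317.96-30*np.cos(c),10.021-3+28.8-7.2-24,c],open("cmd.json","w"))
x,y=598.5-20*np.sin(.088),-318.3+20*np.cos(.088)
plan([(627.9,-315.3,70,1.659),(x,y,70,1.659,0,6),(x,y,8,1.659,16,1)])
```

```text
[655.7606797103865, -48.41797369599205, 77.94100000000003, 1.3865132620651297]
{"offset": [[0.0, -0.001, -0.272], [0.0, -0.002, -0.545], [0.164, -0.248, -0.545], [0.164, -0.248, -0.545], [0.164, -0.248, -0.545], [0.164, -0.248, -0.545], [0.164, -0.248, -0.545], [0.164, -0.248, -0.545]], "delta_rot": [[0, 0, -0.0], [0, 0, -0.0], [0, 0, -0.0], [0, 0, -0.0], [0, 0, -0.0], [0, 0, -0.0], [0, 0, -0.0], [0, 0, -0.0]]}
{"offset": [[-0.0, 0.0, 0.0], [-0.0, 0.0, 0.129], [-0.0, 0.0, 0.259], [-0.0, 0.0, 0.388], [-0.0, 0.0, 0.517], [-0.0, 0.0, 0.517]], "delta_rot": [[0, 0, -0.0], [0, 0, -0.0], [0, 0, -0.0], [0, 0, -0.0], [0, 0, -0.0], [0, 0, -0.0]]}
end [ 596.718 -298.335    7.981    1.659]
```

Request:
send_rows(offset=[[0.0,-0.001,-0.272],[0.0,-0.002,-0.545],[0.164,-0.248,-0.545],[0.164,-0.248,-0.545],[0.164,-0.248,-0.545],[0.164,-0.248,-0.545],[0.164,-0.248,-0.545],[0.164,-0.248,-0.545]], delta_rot=[[0,0,0],[0,0,0],[0,0,0],[0,0,0],[0,0,0],[0,0,0],[0,0,0],[0,0,0]], grip=0.8)

```text
time: 30.02
tool_pos: [596.9, -298.5, 69.7]
tcp_rot: [-3.142, -0.0, 1.659]
contact_force: [0.1, 0.2, 0.2]
grip_width: 72.1
finger_force: 0.0
```

Request:
send_rows(offset=[[0,0.0,0.0],[0,0.0,0.129],[0,0.0,0.259],[0,0.0,0.388],[0,0.0,0.517],[0,0.0,0.517]], delta_rot=[[0,0,0],[0,0,0],[0,0,0],[0,0,0],[0,0,0],[0,0,0]])

```text
time: 30.78
tool_pos: [595.7, -297.7, 5.8]
tcp_rot: [-3.139, -0.002, 1.659]
contact_force: [-0.1, 1.1, -0.4]
grip_width: 73.7
finger_force: 0.0
```

Request:
send_rows(offset=[[0,0,0],[0,0,0],[0,0,0],[0,0,0],[0,0,0],[0,0,0],[0,0,0],[0,0,0]], delta_rot=[[0,0,0],[0,0,0],[0,0,0],[0,0,0],[0,0,0],[0,0,0],[0,0,0],[0,0,0]], grip=0)

```text
time: 31.78
tool_pos: [596.7, -298.3, 7.9]
tcp_rot: [-3.142, -0.0, 1.659]
contact_force: [-0.2, -0.5, 0.3]
grip_width: 0.9
finger_force: 0.0
```

Run:
```python
from plan import *
plan([(596.7,-298.3,110,1.659),(470,-311,110,1.571,0,3),(470,-311,34,1.571,20,1)])
print("close 8, open 5")
plan([(470,-311,110,1.571),(598.4,-318.3,110,1.659),(598.4,-318.3,50,1.659),(598.4,-318.3,9,1.659,14,1)])
```

```text
{"offset": [[0.0, -0.0, -0.283], [0.0, -0.0, -0.567], [0.0, -0.0, -0.85], [-0.003, -0.265, -0.85], [-0.006, -0.531, -0.85], [-0.009, -0.796, -0.85]], "delta_rot": [[0, 0, -0.0], [0, 0, -0.0], [0, 0, -0.0], [0, 0, 0.0035], [0, 0, 0.007], [0, 0, 0.0105]]}
{"offset": [[-0.021, -0.264, -0.0], [-0.021, -0.264, -0.0], [-0.021, -0.264, -0.0], [-0.021, -0.264, -0.0], [-0.021, -0.264, 0.158], [-0.021, -0.264, 0.317], [-0.021, -0.264, 0.475], [-0.021, -0.264, 0.633]], "delta_rot": [[0, 0, 0.0035], [0, 0, 0.0035], [0, 0, 0.0035], [0, 0, 0.0035], [0, 0, 0.0035], [0, 0, 0.0035], [0, 0, 0.0035], [0, 0, 0.0035]]}
{"offset": [[0.0, -0.0, 0.0]], "delta_rot": [[0, 0, 0.0]]}
end [ 470.049 -311.049   34.021    1.571]
close 8, open 5
{"offset": [[0.0, -0.0, -0.317], [0.0, -0.0, -0.633], [-0.015, 0.267, -0.633], [-0.03, 0.535, -0.633], [-0.045, 0.802, -0.633]], "delta_rot": [[0, 0, 0.0], [0, 0, 0.0], [0, 0, -0.0035], [0, 0, -0.007], [0, 0, -0.0105]]}
{"offset": [[-0.033, 0.266, -0.0], [-0.033, 0.266, 0.25], [-0.033, 0.266, 0.5], [-0.033, 0.266, 0.614], [-0.033, 0.266, 0.728], [-0.033, 0.266, 0.842], [-0.033, 0.266, 0.842]], "delta_rot": [[0, 0, -0.0035], [0, 0, -0.0035], [0, 0, -0.0035], [0, 0, -0.0035], [0, 0, -0.0035], [0, 0, -0.0035], [0, 0, -0.0035]]}
end [ 598.402 -318.265    8.941    1.659]
```

Request:
send_rows(offset=[[0.0,0,-0.283],[0.0,0,-0.567],[0.0,0,-0.85],[-0.003,-0.265,-0.85],[-0.006,-0.531,-0.85],[-0.009,-0.796,-0.85]], delta_rot=[[0,0,0],[0,0,0],[0,0,0],[0,0,0.0035],[0,0,0.007],[0,0,0.0105]], grip=1)

```text
time: 32.52
tool_pos: [500.7, -307.8, 110.1]
tcp_rot: [3.141, 0.0, 1.593]
contact_force: [-0.3, -0.4, -0.2]
grip_width: 56.7
finger_force: 0.0
```

Request:
send_rows(offset=[[-0.021,-0.264,0],[-0.021,-0.264,0],[-0.021,-0.264,0],[-0.021,-0.264,0],[-0.021,-0.264,0.158],[-0.021,-0.264,0.317],[-0.021,-0.264,0.475],[-0.021,-0.264,0.633]], delta_rot=[[0,0,0.0035],[0,0,0.0035],[0,0,0.0035],[0,0,0.0035],[0,0,0.0035],[0,0,0.0035],[0,0,0.0035],[0,0,0.0035]])

```text
time: 33.52
tool_pos: [470.8, -310.9, 33.1]
tcp_rot: [3.141, -0.0, 1.572]
contact_force: [-0.6, 1.0, -0.5]
grip_width: 92.0
finger_force: 0.0
```

Request:
send_rows(offset=[[0,0,0],[0,0,0],[0,0,0],[0,0,0],[0,0,0],[0,0,0],[0,0,0],[0,0,0]], delta_rot=[[0,0,0],[0,0,0],[0,0,0],[0,0,0],[0,0,0],[0,0,0],[0,0,0],[0,0,0]], grip=0)

```text
time: 34.52
tool_pos: [470.2, -311.1, 34.0]
tcp_rot: [3.141, 0.0, 1.571]
contact_force: [0.2, -0.1, -0.2]
grip_width: 25.7
finger_force: 30.0
```

Request:
send_rows(offset=[[0,0,0],[0,0,0],[0,0,0],[0,0,0],[0,0,0]], delta_rot=[[0,0,0],[0,0,0],[0,0,0],[0,0,0],[0,0,0]], grip=0.7)

```text
time: 35.15
tool_pos: [470.0, -311.0, 33.9]
tcp_rot: [-3.142, -0.0, 1.571]
contact_force: [-0.2, 0.1, -0.1]
grip_width: 64.0
finger_force: 0.0
```

Request:
send_rows(offset=[[0.0,0,-0.317],[0.0,0,-0.633],[-0.015,0.267,-0.633],[-0.03,0.535,-0.633],[-0.045,0.802,-0.633]], delta_rot=[[0,0,0.0],[0,0,0.0],[0,0,-0.0035],[0,0,-0.007],[0,0,-0.0105]])

```text
time: 35.78
tool_pos: [567.2, -316.5, 110.2]
tcp_rot: [3.141, 0.0, 1.638]
contact_force: [0.1, -0.4, -0.2]
grip_width: 64.3
finger_force: 0.0
```

Request:
send_rows(offset=[[-0.033,0.266,0],[-0.033,0.266,0.25],[-0.033,0.266,0.5],[-0.033,0.266,0.614],[-0.033,0.266,0.728],[-0.033,0.266,0.842],[-0.033,0.266,0.842]], delta_rot=[[0,0,-0.0035],[0,0,-0.0035],[0,0,-0.0035],[0,0,-0.0035],[0,0,-0.0035],[0,0,-0.0035],[0,0,-0.0035]])

```text
time: 36.65
tool_pos: [597.9, -318.0, 8.0]
tcp_rot: [-3.14, -0.001, 1.659]
contact_force: [-0.0, -0.9, -0.1]
grip_width: 64.4
finger_force: 0.0
```

Request:
send_rows(offset=[[0,0,0],[0,0,0],[0,0,0],[0,0,0],[0,0,0],[0,0,0],[0,0,0],[0,0,0]], delta_rot=[[0,0,0],[0,0,0],[0,0,0],[0,0,0],[0,0,0],[0,0,0],[0,0,0],[0,0,0]], grip=0)

```text
time: 37.65
tool_pos: [598.4, -318.2, 8.9]
tcp_rot: [3.142, -0.0, 1.659]
contact_force: [-0.0, -0.7, -0.5]
grip_width: 0.4
finger_force: 0.0
```

Scraper grips normally (25.7 mm, 30 N), but the cover still doesn't. One more, different try: grip the rib along its 80 mm length.

Run:
```python
from plan import *
plan([(598.4,-318.3,70,1.659),(598.4,-318.3,70,.088,0,1),(598.4,-318.3,9,.088,16,2)])
```

```text
{"offset": [[-0.0, -0.0, -0.254], [-0.0, -0.0, -0.509], [-0.0, -0.0, -0.509], [-0.0, -0.0, -0.509], [-0.0, -0.0, -0.509], [-0.0, -0.0, -0.509], [-0.0, -0.0, -0.509], [-0.0, -0.0, -0.509]], "delta_rot": [[0, 0, -0.0], [0, 0, -0.0], [0, 0, 0.0227], [0, 0, 0.0455], [0, 0, 0.0682], [0, 0, 0.0909], [0, 0, 0.1137], [0, 0, 0.1364]]}
{"offset": [[-0.0, 0.0, 0.0], [-0.0, 0.0, 0.0], [-0.0, 0.0, 0.0], [-0.0, 0.0, 0.0], [-0.0, 0.0, 0.0], [-0.0, 0.0, 0.0], [-0.0, 0.0, 0.127], [-0.0, 0.0, 0.254]], "delta_rot": [[0, 0, 0.0227], [0, 0, 0.0454], [0, 0, 0.0682], [0, 0, 0.0909], [0, 0, 0.1136], [0, 0, 0.1136], [0, 0, 0.1136], [0, 0, 0.1136]]}
{"offset": [[-0.0, 0.0, 0.127], [-0.0, 0.0, 0.255], [-0.0, 0.0, 0.255], [-0.0, 0.0, 0.255]], "delta_rot": [[0, 0, 0.0], [0, 0, 0.0], [0, 0, 0.0], [0, 0, 0.0]]}
end [ 5.98402e+02 -3.18265e+02  8.94100e+00  8.80000e-02]
```

Request:
send_rows(offset=[[0,0,-0.254],[0,0,-0.509],[0,0,-0.509],[0,0,-0.509],[0,0,-0.509],[0,0,-0.509],[0,0,-0.509],[0,0,-0.509]], delta_rot=[[0,0,0],[0,0,0],[0,0,0.0227],[0,0,0.0455],[0,0,0.0682],[0,0,0.0909],[0,0,0.1137],[0,0,0.1364]], grip=1)

```text
time: 38.65
tool_pos: [598.4, -318.2, 70.0]
tcp_rot: [-3.142, -0.0, 0.797]
contact_force: [-0.9, -0.0, 0.3]
grip_width: 76.0
finger_force: 0.0
```

Request:
send_rows(offset=[[0,0.0,0.0],[0,0.0,0.0],[0,0.0,0.0],[0,0.0,0.0],[0,0.0,0.0],[0,0.0,0.0],[0,0.0,0.127],[0,0.0,0.254]], delta_rot=[[0,0,0.0227],[0,0,0.0454],[0,0,0.0682],[0,0,0.0909],[0,0,0.1136],[0,0,0.1136],[0,0,0.1136],[0,0,0.1136]])

```text
time: 39.65
tool_pos: [598.1, -318.0, 38.0]
tcp_rot: [-3.141, 0.001, 0.09]
contact_force: [-0.2, -0.4, -0.5]
grip_width: 91.5
finger_force: 0.0
```

Request:
send_rows(offset=[[0,0.0,0.127],[0,0.0,0.255],[0,0.0,0.255],[0,0.0,0.255]], delta_rot=[[0,0,0.0],[0,0,0.0],[0,0,0.0],[0,0,0.0]])

```text
time: 40.15
tool_pos: [598.7, -318.4, 9.2]
tcp_rot: [3.141, -0.001, 0.089]
contact_force: [0.0, 0.0, 0.4]
grip_width: 91.5
finger_force: 0.0
```

Request:
send_rows(offset=[[0,0,0],[0,0,0],[0,0,0],[0,0,0],[0,0,0],[0,0,0]], delta_rot=[[0,0,0],[0,0,0],[0,0,0],[0,0,0],[0,0,0],[0,0,0]], grip=0)

```text
time: 40.9
tool_pos: [598.4, -318.2, 8.9]
tcp_rot: [-3.142, -0.0, 0.088]
contact_force: [0.3, 0.6, -0.5]
grip_width: 36.5
finger_force: 0.0
```

Run:
```python
from plan import *
plan([(598.4,-318.3,150,.088),(520,-150,220,1.0),(455,50,220,2.2),(430,290,210,2.95,0,2)],step=50,rot=np.radians(10))
```

```text
{"offset": [[-0.0, 0.0, -0.392], [-0.0, 0.0, -0.784]], "delta_rot": [[0, 0, 0.0], [0, 0, 0.0]]}
{"offset": [[-0.0, 0.0, -0.391], [-0.088, -0.242, -0.489], [-0.176, -0.485, -0.586], [-0.264, -0.727, -0.683], [-0.352, -0.969, -0.78]], "delta_rot": [[0, 0, 0.0], [0, 0, -0.0242], [0, 0, -0.0484], [0, 0, -0.0725], [0, 0, -0.0967]]}
{"offset": [[0.067, -0.249, -0.098], [0.133, -0.499, -0.195], [0.226, -0.731, -0.195], [0.32, -0.963, -0.195]], "delta_rot": [[0, 0, -0.0242], [0, 0, -0.0484], [0, 0, -0.0757], [0, 0, -0.103]]}
{"offset": [[0.214, -0.13, 0.0], [0.429, -0.259, 0.0], [0.643, -0.388, 0.0], [0.858, -0.517, 0.0]], "delta_rot": [[0, 0, -0.0273], [0, 0, -0.0546], [0, 0, -0.0818], [0, 0, -0.1091]]}
{"offset": [[0.248, 0.036, 0.0], [0.625, 0.175, 0.017]], "delta_rot": [[0, 0, -0.0273], [0, 0, -0.0512]]}
{"offset": [[0.314, 0.251, 0.017], [0.628, 0.503, 0.033], [0.941, 0.754, 0.05]], "delta_rot": [[0, 0, -0.0238], [0, 0, -0.0477], [0, 0, -0.0716]]}
{"offset": [[0.173, 0.363, 0.017], [0.173, 0.363, 0.017], [0.173, 0.363, 0.017]], "delta_rot": [[0, 0, -0.0239], [0, 0, -0.0239], [0, 0, -0.0239]]}
end [430.037 289.943 209.941   2.95 ]
```

Request:
send_rows(offset=[[0,0.0,-0.392],[0,0.0,-0.784]], delta_rot=[[0,0,0.0],[0,0,0.0]], grip=0.62)

```text
time: 41.15
tool_pos: [598.1, -318.1, 103.5]
tcp_rot: [-3.141, 0.001, 0.088]
contact_force: [0.9, -1.0, 0.2]
grip_width: 51.7
finger_force: 0.0
```

Request:
send_rows(offset=[[0,0.0,-0.391],[-0.088,-0.242,-0.489],[-0.176,-0.485,-0.586],[-0.264,-0.727,-0.683],[-0.352,-0.969,-0.78]], delta_rot=[[0,0,0.0],[0,0,-0.0242],[0,0,-0.0484],[0,0,-0.0725],[0,0,-0.0967]])

```text
time: 41.78
tool_pos: [545.5, -205.3, 197.0]
tcp_rot: [3.142, -0.0, 0.701]
contact_force: [-0.5, -0.6, 0.7]
grip_width: 57.1
finger_force: 0.0
```

Request:
send_rows(offset=[[0.067,-0.249,-0.098],[0.133,-0.499,-0.195],[0.226,-0.731,-0.195],[0.32,-0.963,-0.195]], delta_rot=[[0,0,-0.0242],[0,0,-0.0484],[0,0,-0.0757],[0,0,-0.103]])

```text
time: 42.28
tool_pos: [501.1, -92.0, 220.3]
tcp_rot: [3.141, -0.0, 1.349]
contact_force: [0.1, 0.2, 0.4]
grip_width: 56.6
finger_force: 0.0
```

Request:
send_rows(offset=[[0.214,-0.13,0.0],[0.429,-0.259,0.0],[0.643,-0.388,0.0],[0.858,-0.517,0.0]], delta_rot=[[0,0,-0.0273],[0,0,-0.0546],[0,0,-0.0818],[0,0,-0.1091]])

```text
time: 42.78
tool_pos: [463.8, 22.3, 220.2]
tcp_rot: [3.141, 0.0, 2.034]
contact_force: [0.3, 0.4, -0.3]
grip_width: 56.6
finger_force: 0.0
```

Request:
send_rows(offset=[[0.248,0.036,0.0],[0.625,0.175,0.017]], delta_rot=[[0,0,-0.0273],[0,0,-0.0512]])

```text
time: 43.02
tool_pos: [449.8, 98.4, 218.3]
tcp_rot: [3.141, 0.001, 2.354]
contact_force: [0.5, 0.1, 0.8]
grip_width: 56.9
finger_force: 0.0
```

Request:
send_rows(offset=[[0.314,0.251,0.017],[0.628,0.503,0.033],[0.941,0.754,0.05]], delta_rot=[[0,0,-0.0238],[0,0,-0.0477],[0,0,-0.0716]])

```text
time: 43.4
tool_pos: [434.6, 243.5, 212.2]
tcp_rot: [3.141, 0.001, 2.805]
contact_force: [0.9, -0.0, 0.1]
grip_width: 56.7
finger_force: 0.0
```

Request:
send_rows(offset=[[0.173,0.363,0.017],[0.173,0.363,0.017],[0.173,0.363,0.017]], delta_rot=[[0,0,-0.0239],[0,0,-0.0239],[0,0,-0.0239]])

```text
time: 43.78
tool_pos: [429.8, 289.5, 209.9]
tcp_rot: [-3.141, -0.0, 2.95]
contact_force: [0.1, -0.1, -0.2]
grip_width: 56.5
finger_force: 0.0
```

```bash
cat > heels.py <<'E'
from look import *
def heels(pic=None):
    cal,S=look(["heel1"],pic); Z=np.zeros((480,640)); out=[]
    for k,r in S["heel1"]:
        if r.sum()<400: continue
        g=unproj(cal,np.argwhere(r).mean(0)[::-1],20,True)[0]
        f=min((fit(M["heel"],[(cal,r.astype(float),Z,True)],[g[0],g[1],q],4) for q in (-.35,-.1,.15)),key=lambda t:t[1])
        out.append(f); print("heel",round(k,2),np.round(f[0],3),round(f[1],3))
    return out
E
python3 -c "
from heels import *
heels('w10')"
```

```text
heel1 [(0.88, [279, 273], 2110), (0.7, [387, 185], 2353), (0.67, [348, 265], 2142), (0.58, [420, 259], 2123)]
heel 0.88 [ 4.92922e+02  2.38583e+02 -1.00000e-02] 0.108
heel 0.7 [ 4.18157e+02  3.67766e+02 -1.40000e-02] 0.068
heel 0.67 [ 4.97408e+02  3.11515e+02 -1.55000e-01] 0.075
heel 0.58 [ 5.07145e+02  3.92702e+02 -1.21000e-01] 0.101
```

View pics/w10.png

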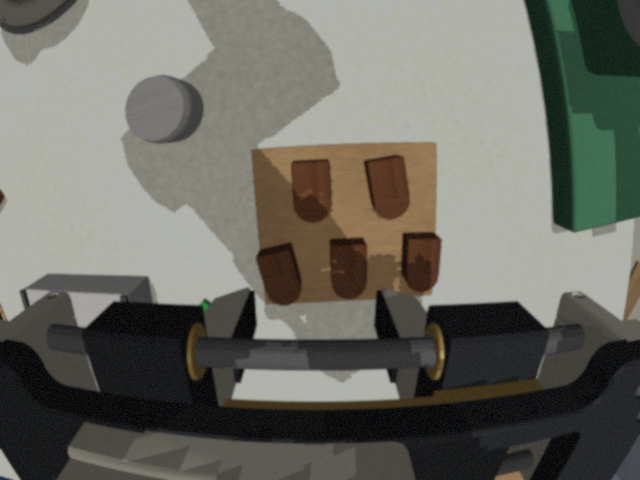

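```bash
cat > ph.py <<'E'
from plan import *; from st import *
def pick(h,opening=1):
    x,y,a=h; x-=5*np.cos(a); y-=5*np.sin(a); t=a+np.pi
    print("PICK"); plan([(x,y,120,t),(x,y,50,t),(x,y,12,t,16,1)]); print("close 4 rows at 50 mm")
    global P; P=(x,y,t)
def put(h,sx,sy):
    x,y,a=h; x-=5*np.cos(a); y-=5*np.sin(a); t=a+np.pi
    print("PUT"); plan([(x,y,130,t),W(sx-5,sy,130,np.pi),W(sx-5,sy,90,np.pi,25),W(sx-5,sy,68.3,np.pi,12,2)])
    print("open .55, 2 rows"); plan([W(sx-5,sy,130,np.pi,35)])
def go(h,sx,sy): pick(h); put(h,sx,sy)
E
python3 - <<'E'
from ph import *
go((492,239,-.01),36,38)
E
```

```text
PICK
{"offset": [[-0.182, -0.109, 0.25], [-0.364, -0.217, 0.5], [-0.547, -0.326, 0.75]], "delta_rot": [[0, 0, -0.0096], [0, 0, -0.0192], [0, 0, -0.0289]]}
{"offset": [[0.0, -0.0, 0.291], [0.0, -0.0, 0.583], [0.0, -0.0, 0.688], [0.0, -0.0, 0.794], [0.0, -0.0, 0.9], [0.0, -0.0, 0.9]], "delta_rot": [[0, 0, 0.0], [0, 0, 0.0], [0, 0, 0.0], [0, 0, 0.0], [0, 0, 0.0], [0, 0, 0.0]]}
end [487.036 239.05   11.941   3.132]
close 4 rows at 50 mm
PUT
{"offset": [[0.0, -0.0, -0.328], [0.0, -0.0, -0.656], [0.0, -0.0, -0.984], [-0.117, -0.322, -0.984], [-0.233, -0.644, -0.984], [-0.35, -0.966, -0.984]], "delta_rot": [[0, 0, 0.0], [0, 0, 0.0], [0, 0, 0.0], [0, 0, 0.0046], [0, 0, 0.0093], [0, 0, 0.0139]]}
{"offset": [[-0.145, -0.311, 0.0], [-0.289, -0.621, 0.0], [-0.434, -0.932, 0.0], [-0.434, -0.932, 0.167], [-0.434, -0.932, 0.334], [-0.434, -0.932, 0.424], [-0.434, -0.932, 0.514], [-0.434, -0.932, 0.514]], "delta_rot": [[0, 0, 0.0046], [0, 0, 0.0092], [0, 0, 0.0138], [0, 0, 0.0138], [0, 0, 0.0138], [0, 0, 0.0138], [0, 0, 0.0138], [0, 0, 0.0138]]}
{"offset": [[0.0, 0.0, 0.0]], "delta_rot": [[0, 0, 0.0]]}
end [568.883   6.36   68.341   2.958]
open .55, 2 rows
{"offset": [[0.0, 0.0, -0.257], [0.0, 0.0, -0.514]], "delta_rot": [[0, 0, 0.0], [0, 0, 0.0]]}
end [568.883   6.36  130.021   2.958]
```

Request:
send_rows(offset=[[-0.182,-0.109,0.25],[-0.364,-0.217,0.5],[-0.547,-0.326,0.75]], delta_rot=[[0,0,-0.0096],[0,0,-0.0192],[0,0,-0.0289]], grip=0.55)

```text
time: 44.25
tool_pos: [487.9, 237.2, 119.5]
tcp_rot: [3.141, 0.001, 3.132]
contact_force: [0.2, 0.2, -0.2]
grip_width: 50.4
finger_force: 0.0
```

Request:
send_rows(offset=[[0.0,0,0.291],[0.0,0,0.583],[0.0,0,0.688],[0.0,0,0.794],[0.0,0,0.9],[0.0,0,0.9]], delta_rot=[[0,0,0.0],[0,0,0.0],[0,0,0.0],[0,0,0.0],[0,0,0.0],[0,0,0.0]])

```text
time: 45.0
tool_pos: [486.7, 238.9, 11.6]
tcp_rot: [-3.141, -0.001, 3.132]
contact_force: [0.3, 0.1, 0.1]
grip_width: 51.2
finger_force: 0.0
```

Request:
send_rows(offset=[[0,0,0],[0,0,0],[0,0,0],[0,0,0],[0,0,0]], delta_rot=[[0,0,0],[0,0,0],[0,0,0],[0,0,0],[0,0,0]], grip=0)

```text
time: 45.62
tool_pos: [487.0, 239.0, 12.0]
tcp_rot: [3.141, 0.0, 3.132]
contact_force: [0.1, 0.5, -0.2]
grip_width: 5.2
finger_force: 0.0
```

Request:
send_rows(offset=[[0,0,0],[0,0,0],[0,0,0],[0,0,0],[0,0,0]], delta_rot=[[0,0,0],[0,0,0],[0,0,0],[0,0,0],[0,0,0]], grip=0.55)

```text
time: 46.25
tool_pos: [487.0, 239.0, 11.9]
tcp_rot: [3.142, 0.0, 3.132]
contact_force: [0.5, 0.6, 0.9]
grip_width: 48.6
finger_force: 0.0
```

```bash
python3 -c "
from heels import *
heels('w11')
o=get_obs(); print(o['grip_width'],proj(optics.get_calibration('wrist'),o['tool_pos'][None],True))"
```

```text
heel1 [(0.8, [314, 286], 7849), (0.77, [452, 275], 4517), (0.7, [556, 287], 3449), (0.64, [547, 162], 8515), (0.56, [420, 130], 10657)]
heel 0.8 [4.92837e+02 2.38699e+02 4.00000e-02] 0.211
heel 0.77 [ 4.98179e+02  3.14014e+02 -1.10000e-02] 0.993
heel 0.7 [ 5.07627e+02  3.93639e+02 -1.63000e-01] 0.962
heel 0.64 [4.18188e+02 3.68278e+02 3.10000e-02] 0.065
heel 0.56 [ 4.07040e+02  2.89997e+02 -1.46000e-01] 0.064
50.186304333708826 [[315.84434697 283.65780474]]
```

View pics/w11.png

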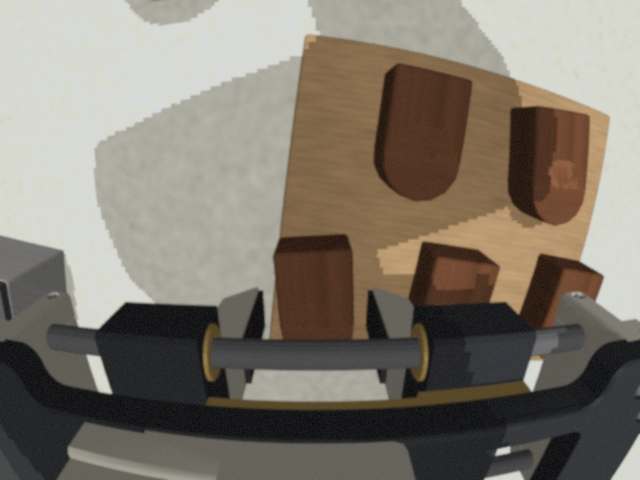

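Run:
```python
from look import *
cal=optics.get_calibration("wrist"); o=get_obs(); t=o["tool_pos"]; a=o["tcp_rot"][2]
ex=np.array([np.cos(a),np.sin(a),0]); ey=np.array([np.sin(a),-np.cos(a),0])
for d in (0,10,20,25,30,35): print(d,np.round(proj(cal,np.array([t+ex*9.5+ey*s*25+[0,0,d] for s in(-1,1)]),True)).tolist())
```

```text
0 [[269.0, 267.0], [362.0, 267.0]]
10 [[267.0, 274.0], [365.0, 274.0]]
20 [[265.0, 282.0], [367.0, 281.0]]
25 [[263.0, 286.0], [368.0, 286.0]]
30 [[262.0, 290.0], [370.0, 290.0]]
35 [[261.0, 294.0], [371.0, 294.0]]
```

Request:
send_rows(offset=[[0,0,0.04],[0,0,0.08],[0,0,0.08],[0,0,0.08]], delta_rot=[[0,0,0],[0,0,0],[0,0,0],[0,0,0]])

```text
time: 46.85
tool_pos: [486.9, 239.0, 2.2]
tcp_rot: [-3.142, -0.0, 3.132]
contact_force: [0.3, -0.1, 0.3]
grip_width: 50.3
finger_force: 0.0
```

The image settles it: the fingertip corners at (262,290) and (370,290) match exactly 30 mm behind the reported TCP. The fingers never reached the cover or the heel, and nothing has been touched. So I go back to the cover first, commanding 30 mm lower.

Run:
```python
from plan import *
json.dump([487.036,239.05,11.941-9.6,3.132],open("cmd.json","w"))
plan([(487,239,180,3.132),(455,50,200,2.4),(520,-150,180,1.9),(598.3,-318.2,80,1.659),(598.3,-318.2,10,1.659,30),(598.3,-318.2,-20.5,1.659,12,2)],step=50,rot=np.radians(10))
```

```text
{"offset": [[0.0, -0.0, -0.37], [0.0, -0.0, -0.74]], "delta_rot": [[0, 0, -0.0], [0, 0, -0.0]]}
{"offset": [[0.0, -0.0, -0.37], [0.0, -0.0, -0.74], [0.051, -0.316, -0.774], [0.101, -0.631, -0.807], [0.151, -0.947, -0.84]], "delta_rot": [[0, 0, -0.0], [0, 0, -0.0], [0, 0, 0.0233], [0, 0, 0.0466], [0, 0, 0.0699]]}
{"offset": [[-0.088, -0.307, -0.034], [-0.177, -0.614, -0.067], [-0.419, -0.867, -0.034]], "delta_rot": [[0, 0, 0.0233], [0, 0, 0.0466], [0, 0, 0.0625]]}
{"offset": [[-0.321, -0.141, 0.034], [-0.642, -0.283, 0.067], [-0.962, -0.424, 0.1]], "delta_rot": [[0, 0, 0.0159], [0, 0, 0.0318], [0, 0, 0.0478]]}
{"offset": [[-0.349, -0.04, 0.034], [-0.658, -0.038, 0.2], [-0.967, -0.036, 0.367]], "delta_rot": [[0, 0, 0.0159], [0, 0, 0.0236], [0, 0, 0.0312]]}
{"offset": [[-0.303, 0.062, 0.167], [-0.606, 0.125, 0.333], [-0.909, 0.187, 0.5], [-0.909, 0.187, 0.694], [-0.909, 0.187, 0.889]], "delta_rot": [[0, 0, 0.0077], [0, 0, 0.0154], [0, 0, 0.023], [0, 0, 0.023], [0, 0, 0.023]]}
{"offset": [[0.0, -0.0, 0.194], [0.0, -0.0, 0.279], [0.0, -0.0, 0.364], [0.0, -0.0, 0.448], [0.0, -0.0, 0.448], [0.0, -0.0, 0.448]], "delta_rot": [[0, 0, 0.0], [0, 0, 0.0], [0, 0, 0.0], [0, 0, 0.0], [0, 0, 0.0], [0, 0, 0.0]]}
end [ 598.324 -318.22   -20.459    1.659]
```

Request:
send_rows(offset=[[0.0,0,-0.37],[0.0,0,-0.74]], delta_rot=[[0,0,0],[0,0,0]])

```text
time: 47.1
tool_pos: [486.6, 238.9, 91.9]
tcp_rot: [-3.141, -0.001, 3.132]
contact_force: [0.6, 0.8, -0.1]
grip_width: 50.7
finger_force: 0.0
```

Request:
send_rows(offset=[[0.0,0,-0.37],[0.0,0,-0.74],[0.051,-0.316,-0.774],[0.101,-0.631,-0.807],[0.151,-0.947,-0.84]], delta_rot=[[0,0,0],[0,0,0],[0,0,0.0233],[0,0,0.0466],[0,0,0.0699]])

```text
time: 47.72
tool_pos: [467.4, 124.6, 192.3]
tcp_rot: [3.141, 0.001, 2.688]
contact_force: [0.7, -1.2, 0.8]
grip_width: 50.5
finger_force: 0.0
```

Request:
send_rows(offset=[[-0.088,-0.307,-0.034],[-0.177,-0.614,-0.067],[-0.419,-0.867,-0.034]], delta_rot=[[0,0,0.0233],[0,0,0.0466],[0,0,0.0625]])

```text
time: 48.1
tool_pos: [467.5, 9.1, 197.0]
tcp_rot: [3.14, 0.001, 2.297]
contact_force: [1.2, -0.5, 0.6]
grip_width: 50.4
finger_force: 0.0
```

Request:
send_rows(offset=[[-0.321,-0.141,0.034],[-0.642,-0.283,0.067],[-0.962,-0.424,0.1]], delta_rot=[[0,0,0.0159],[0,0,0.0318],[0,0,0.0478]])

```text
time: 48.48
tool_pos: [507.2, -111.3, 184.1]
tcp_rot: [3.141, 0.0, 1.996]
contact_force: [0.3, 0.1, 0.0]
grip_width: 50.8
finger_force: 0.0
```

Request:
send_rows(offset=[[-0.349,-0.04,0.034],[-0.658,-0.038,0.2],[-0.967,-0.036,0.367]], delta_rot=[[0,0,0.0159],[0,0,0.0236],[0,0,0.0312]])

```text
time: 48.85
tool_pos: [551.7, -218.6, 139.7]
tcp_rot: [3.141, 0.0, 1.802]
contact_force: [0.5, -0.1, -0.3]
grip_width: 50.4
finger_force: 0.0
```

Request:
send_rows(offset=[[-0.303,0.062,0.167],[-0.606,0.125,0.333],[-0.909,0.187,0.5],[-0.909,0.187,0.694],[-0.909,0.187,0.889]], delta_rot=[[0,0,0.0077],[0,0,0.0154],[0,0,0.023],[0,0,0.023],[0,0,0.023]])

```text
time: 49.48
tool_pos: [598.1, -318.7, 32.2]
tcp_rot: [-3.141, -0.0, 1.658]
contact_force: [0.7, 0.2, 0.3]
grip_width: 50.1
finger_force: 0.0
```

Request:
send_rows(offset=[[0.0,0,0.194],[0.0,0,0.279],[0.0,0,0.364],[0.0,0,0.448],[0.0,0,0.448],[0.0,0,0.448]], delta_rot=[[0,0,0.0],[0,0,0.0],[0,0,0.0],[0,0,0.0],[0,0,0.0],[0,0,0.0]])

```text
time: 50.22
tool_pos: [598.6, -318.4, -19.9]
tcp_rot: [3.141, 0.001, 1.659]
contact_force: [0.4, 0.9, 0.0]
grip_width: 50.5
finger_force: 0.0
```

Request:
send_rows(offset=[[0,0,0],[0,0,0],[0,0,0],[0,0,0],[0,0,0]], delta_rot=[[0,0,0],[0,0,0],[0,0,0],[0,0,0],[0,0,0]], grip=0)

```text
time: 50.85
tool_pos: [598.2, -318.2, -20.4]
tcp_rot: [3.141, -0.0, 1.659]
contact_force: [-0.6, -0.4, 0.3]
grip_width: 19.9
finger_force: 30.0
```

Run:
```python
from plan import *; from st import *
h=np.pi/2
plan([(598.3,-318.2,40,1.659,20),(590,-300,130,1.6),W(126.5,0,125,h),W(126.5,0,70,h,25),W(126.5,0,48,h,10,3)])
```

```text
{"offset": [[0.0, -0.0, -0.126], [0.0, -0.0, -0.252], [0.0, -0.0, -0.378], [0.0, -0.0, -0.504], [0.053, -0.019, -0.754]], "delta_rot": [[0, 0, 0.0], [0, 0, 0.0], [0, 0, 0.0], [0, 0, 0.0], [0, 0, 0.0032]]}
{"offset": [[0.052, -0.019, -0.25], [0.104, -0.039, -0.5], [0.397, 0.06, -0.494], [0.69, 0.158, -0.488], [0.984, 0.257, -0.482]], "delta_rot": [[0, 0, 0.0031], [0, 0, 0.0062], [0, 0, 0.0111], [0, 0, 0.0159], [0, 0, 0.0208]]}
{"offset": [[0.304, 0.059, 0.006], [0.607, 0.119, 0.012], [0.911, 0.178, 0.018]], "delta_rot": [[0, 0, 0.0048], [0, 0, 0.0097], [0, 0, 0.0145]]}
{"offset": [[0.308, 0.032, 0.006], [0.308, 0.032, 0.159], [0.308, 0.032, 0.311], [0.308, 0.032, 0.464], [0.308, 0.032, 0.525], [0.308, 0.032, 0.586], [0.308, 0.032, 0.648], [0.308, 0.032, 0.648]], "delta_rot": [[0, 0, 0.0049], [0, 0, 0.0049], [0, 0, 0.0049], [0, 0, 0.0049], [0, 0, 0.0049], [0, 0, 0.0049], [0, 0, 0.0049], [0, 0, 0.0049]]}
{"offset": [[0.0, -0.0, -0.0], [0.0, -0.0, -0.0]], "delta_rot": [[0, 0, -0.0], [0, 0, -0.0]]}
end [655.776 -48.462  47.941   1.387]
```

Request:
send_rows(offset=[[0.0,0,-0.126],[0.0,0,-0.252],[0.0,0,-0.378],[0.0,0,-0.504],[0.053,-0.019,-0.754]], delta_rot=[[0,0,0.0],[0,0,0.0],[0,0,0.0],[0,0,0.0],[0,0,0.0032]])

```text
time: 51.48
tool_pos: [594.7, -311.9, 70.1]
tcp_rot: [-3.14, -0.001, 1.638]
contact_force: [0.5, -0.6, -2.7]
grip_width: 19.9
finger_force: 30.0
```

Request:
send_rows(offset=[[0.052,-0.019,-0.25],[0.104,-0.039,-0.5],[0.397,0.06,-0.494],[0.69,0.158,-0.488],[0.984,0.257,-0.482]], delta_rot=[[0,0,0.0031],[0,0,0.0062],[0,0,0.0111],[0,0,0.0159],[0,0,0.0208]])

```text
time: 52.1
tool_pos: [618.2, -191.2, 128.8]
tcp_rot: [3.141, 0.0, 1.507]
contact_force: [0.2, 0.7, -2.3]
grip_width: 19.9
finger_force: 30.0
```

Request:
send_rows(offset=[[0.304,0.059,0.006],[0.607,0.119,0.012],[0.911,0.178,0.018]], delta_rot=[[0,0,0.0048],[0,0,0.0097],[0,0,0.0145]])

```text
time: 52.48
tool_pos: [646.5, -83.3, 126.6]
tcp_rot: [3.141, 0.0, 1.416]
contact_force: [0.6, -0.0, -2.2]
grip_width: 19.6
finger_force: 30.0
```

Request:
send_rows(offset=[[0.308,0.032,0.006],[0.308,0.032,0.159],[0.308,0.032,0.311],[0.308,0.032,0.464],[0.308,0.032,0.525],[0.308,0.032,0.586],[0.308,0.032,0.648],[0.308,0.032,0.648]], delta_rot=[[0,0,0.0049],[0,0,0.0049],[0,0,0.0049],[0,0,0.0049],[0,0,0.0049],[0,0,0.0049],[0,0,0.0049],[0,0,0.0049]])

```text
time: 53.48
tool_pos: [655.4, -48.4, 47.5]
tcp_rot: [-3.141, -0.0, 1.386]
contact_force: [0.2, 0.0, -1.1]
grip_width: 19.8
finger_force: 30.0
```

Request:
send_rows(offset=[[0.0,0,0],[0.0,0,0]], delta_rot=[[0,0,0],[0,0,0]])

```text
time: 53.72
tool_pos: [656.0, -48.5, 48.4]
tcp_rot: [3.141, -0.0, 1.387]
contact_force: [-1.3, 0.6, -2.1]
grip_width: 20.1
finger_force: 30.0
```

Run:
```python
from look import *
from st import *
c=optics.get_calibration("scene"); optics.capture("scene")
cal,S=look(["cover","station"]); Z=np.zeros((480,640))
t=W(126.5,0,0)
ig=np.r_[np.zeros((285,640)),np.ones((195,640))]
print(t[:2], fit(M["cover"],[(cal,S["cover"][0][1].astype(float),ig,True)],[t[0],t[1],-.184],68.4))
g=np.maximum(ig,dil(S["cover"][0][1])); 
if S["station"]: print("station",fit(M["station"],[(cal,S["station"][0][1].astype(float),g,True)],ST,0))
```

```text
cover [(0.6, [314, 222], 43117)]
station [(0.93, [107, 234], 37017)]
(np.float64(655.7646427666247), np.float64(-48.444883441698785)) (array([ 6.55882547e+02, -4.92017988e+01, -1.93864119e-01]), np.float64(0.01427073387814548))
station (array([ 5.32044666e+02, -2.60974203e+01, -1.84487403e-01]), np.float64(0.006193361820021804))
```

Request:
send_rows(offset=[[0,0,0.01],[0,0,0.02],[0,0,0.025],[0,0,0.025],[0,0,0.025]], delta_rot=[[0,0,0],[0,0,0],[0,0,0],[0,0,0],[0,0,0]])

```text
time: 54.55
tool_pos: [655.7, -48.5, 45.6]
tcp_rot: [3.141, -0.0, 1.387]
contact_force: [-3.4, -0.0, 6.0]
grip_width: 20.0
finger_force: 30.0
```

Request:
send_rows(offset=[[0,0,0.004],[0,0,0.008],[0,0,0.008],[0,0,0.008]], delta_rot=[[0,0,0],[0,0,0],[0,0,0],[0,0,0]])

```text
time: 55.05
tool_pos: [655.7, -48.5, 45.6]
tcp_rot: [3.141, 0.0, 1.387]
contact_force: [-4.8, 1.3, 11.3]
grip_width: 19.3
finger_force: 30.0
```

Request:
send_rows(offset=[[0,0,0.007],[0,0,0.014],[0,0,0.02],[0,0,0.02],[0,0,0.02]], delta_rot=[[0,0,0],[0,0,0],[0,0,0],[0,0,0],[0,0,0]])

```text
time: 55.68
tool_pos: [655.7, -48.5, 45.5]
tcp_rot: [3.14, 0.0, 1.387]
contact_force: [-11.0, 0.6, 23.6]
grip_width: 20.5
finger_force: 30.0
```

Request:
send_rows(offset=[[0,0,-0.03],[0,0,-0.03]], delta_rot=[[0,0,0],[0,0,0]])

```text
time: 55.92
tool_pos: [656.1, -48.5, 45.6]
tcp_rot: [3.14, -0.0, 1.387]
contact_force: [-1.9, 0.6, 6.1]
grip_width: 19.6
finger_force: 30.0
```

Request:
send_rows(offset=[[0,0,0],[0,0,0],[0,0,0]], delta_rot=[[0,0,0],[0,0,0],[0,0,0]], grip=0.45)

```text
time: 56.3
tool_pos: [655.5, -48.5, 44.6]
tcp_rot: [-3.141, -0.0, 1.386]
contact_force: [0.9, -0.5, 0.3]
grip_width: 40.9
finger_force: 0.0
```

Request:
send_rows(offset=[[0,0,-0.1],[0,0,-0.2],[0,0,-0.3],[0,0,-0.3]], delta_rot=[[0,0,0],[0,0,0],[0,0,0],[0,0,0]])

```text
time: 56.8
tool_pos: [656.6, -48.6, 83.0]
tcp_rot: [3.138, -0.0, 1.387]
contact_force: [-0.3, 0.2, -1.0]
grip_width: 40.8
finger_force: 0.0
```

Request:
send_rows(offset=[[0,0,0],[0,0,0],[0,0,0],[0,0,0],[0,0,0]], delta_rot=[[0,0,0],[0,0,0],[0,0,0],[0,0,0],[0,0,0]], grip=0)

```text
time: 57.42
tool_pos: [655.6, -48.5, 81.0]
tcp_rot: [-3.141, -0.0, 1.387]
contact_force: [-1.1, -0.2, 0.1]
grip_width: 1.0
finger_force: 0.0
```

Request:
send_rows(offset=[[0,0,0.06],[0,0,0.09],[0,0,0.105],[0,0,0.115],[0,0,0.115],[0,0,0.115]], delta_rot=[[0,0,0],[0,0,0],[0,0,0],[0,0,0],[0,0,0],[0,0,0]])

```text
time: 58.18
tool_pos: [655.3, -48.4, 68.5]
tcp_rot: [-3.141, 0.0, 1.387]
contact_force: [-4.6, 1.4, 8.4]
grip_width: 0.4
finger_force: 3.8
```

Request:
send_rows(offset=[[0,0,0.01],[0,0,0.02],[0,0,0.025],[0,0,0.025],[0,0,0.025]], delta_rot=[[0,0,0],[0,0,0],[0,0,0],[0,0,0],[0,0,0]])

```text
time: 58.8
tool_pos: [655.4, -48.5, 68.4]
tcp_rot: [3.14, 0.0, 1.387]
contact_force: [-10.5, 1.3, 23.5]
grip_width: 0.2
finger_force: 11.5
```

Request:
send_rows(offset=[[0,0,-0.1],[0,0,-0.3],[0,0,-0.6],[0,0,-0.6],[0,0,-0.6]], delta_rot=[[0,0,0],[0,0,0],[0,0,0],[0,0,0],[0,0,0]], grip=0.55)

```text
time: 59.42
tool_pos: [655.3, -48.4, 135.6]
tcp_rot: [-3.141, -0.0, 1.387]
contact_force: [0.7, -0.3, 0.2]
grip_width: 45.4
finger_force: 0.0
```

Run:
```python
from look import *
from st import *
cal,S=look(["cover","station"])
t=W(126.5,0,0)
ig=np.r_[np.zeros((285,640)),np.ones((195,640))]
for z in (60,66,72): print(z, fit(M["cover"],[(cal,S["cover"][0][1].astype(float),ig,True)],[t[0],t[1],-.184],z))
g=np.maximum(ig,dil(S["cover"][0][1]))
if S["station"]: print("station",fit(M["station"],[(cal,S["station"][0][1].astype(float),g,True)],ST,0))
c=optics.get_calibration("scene"); optics.capture("scene")
for d in finder.silhouettes("cover","scene")[:1]:
  for z in (60,66,72): print("scene",z,fit(M["cover"],[(c,d["region"].astype(float),np.zeros((480,640)),False)],[t[0],t[1],-.184],z))
```

```text
cover [(0.56, [316, 224], 28636), (0.38, [160, 219], 28804)]
station [(0.68, [161, 219], 29191)]
60 (array([ 6.56631947e+02, -4.95300980e+01, -1.89777653e-01]), np.float64(0.012618635246920603))
66 (array([ 6.56317127e+02, -4.95128717e+01, -1.93414425e-01]), np.float64(0.016305061461507016))
72 (array([ 6.56961176e+02, -4.98252622e+01, -1.92214368e-01]), np.float64(0.03965461877852366))
station (array([ 5.32465241e+02, -2.61411560e+01, -1.83932740e-01]), np.float64(0.01627489654638976))
scene 60 (array([ 6.53330318e+02, -4.78037013e+01, -2.07994113e-01]), np.float64(0.22252936262224185))
scene 66 (array([ 6.56729666e+02, -4.83684751e+01, -2.06794010e-01]), np.float64(0.2367561059511524))
scene 72 (array([ 6.60543274e+02, -4.90452479e+01, -1.94419693e-01]), np.float64(0.25354071453142657))
```

```bash
sed -i 's/(x,y,120,t),(x,y,50,t),(x,y,12,t,16,1)/(x,y,90,t),(x,y,20,t),(x,y,-17.5,t,16,1)/; s/(x,y,130,t),W(sx-5,sy,130,np.pi),W(sx-5,sy,90,np.pi,25),W(sx-5,sy,68.3,np.pi,12,2)/(x,y,100,t),W(sx-5,sy,100,np.pi),W(sx-5,sy,60,np.pi,25),W(sx-5,sy,38.9,np.pi,12,2)/; s/W(sx-5,sy,130,np.pi,35)/W(sx-5,sy,100,np.pi,35)/' ph.py
python3 - <<'E'
from plan import *
json.dump([655.776,-48.462,136.38,1.3865],open("cmd.json","w"))
plan([(530,100,190,2.3),(430,275,190,2.95,0,2)],step=50,rot=np.radians(10))
E
```

```text
{"offset": [[0.171, -0.21, -0.074], [0.341, -0.419, -0.149], [0.512, -0.629, -0.223], [0.683, -0.838, -0.298]], "delta_rot": [[0, 0, -0.0242], [0, 0, -0.0485], [0, 0, -0.0727], [0, 0, -0.0969]]}
{"offset": [[0.26, -0.074, -0.074], [0.52, -0.149, -0.149], [0.854, -0.18, -0.149]], "delta_rot": [[0, 0, -0.0243], [0, 0, -0.0485], [0, 0, -0.0692]]}
{"offset": [[0.317, 0.112, 0.0], [0.634, 0.224, 0.0], [0.95, 0.336, 0.0]], "delta_rot": [[0, 0, -0.0207], [0, 0, -0.0414], [0, 0, -0.062]]}
{"offset": [[0.251, 0.224, 0.0], [0.251, 0.224, 0.0], [0.251, 0.224, 0.0]], "delta_rot": [[0, 0, -0.0207], [0, 0, -0.0207], [0, 0, -0.0207]]}
end [429.956 275.026 190.02    2.95 ]
```

Request:
send_rows(offset=[[0.171,-0.21,-0.074],[0.341,-0.419,-0.149],[0.512,-0.629,-0.223],[0.683,-0.838,-0.298]], delta_rot=[[0,0,-0.0242],[0,0,-0.0485],[0,0,-0.0727],[0,0,-0.0969]])

```text
time: 60.18
tool_pos: [570.9, 51.2, 171.9]
tcp_rot: [-3.141, -0.0, 2.0]
contact_force: [0.7, 0.0, 0.7]
grip_width: 50.7
finger_force: 0.0
```

Request:
send_rows(offset=[[0.26,-0.074,-0.074],[0.52,-0.149,-0.149],[0.854,-0.18,-0.149]], delta_rot=[[0,0,-0.0243],[0,0,-0.0485],[0,0,-0.0692]])

```text
time: 60.55
tool_pos: [509.6, 135.5, 190.5]
tcp_rot: [3.141, 0.001, 2.434]
contact_force: [0.0, -0.1, -0.2]
grip_width: 50.5
finger_force: 0.0
```

Request:
send_rows(offset=[[0.317,0.112,0.0],[0.634,0.224,0.0],[0.95,0.336,0.0]], delta_rot=[[0,0,-0.0207],[0,0,-0.0414],[0,0,-0.062]])

```text
time: 60.92
tool_pos: [449.1, 241.0, 189.8]
tcp_rot: [-3.142, -0.0, 2.824]
contact_force: [-0.3, -0.3, -0.8]
grip_width: 50.5
finger_force: 0.0
```

Request:
send_rows(offset=[[0.251,0.224,0.0],[0.251,0.224,0.0],[0.251,0.224,0.0]], delta_rot=[[0,0,-0.0207],[0,0,-0.0207],[0,0,-0.0207]])

```text
time: 61.3
tool_pos: [430.0, 274.6, 189.8]
tcp_rot: [-3.141, 0.0, 2.949]
contact_force: [-0.1, -0.8, 0.5]
grip_width: 50.4
finger_force: 0.0
```

```bash
python3 -c "
from heels import *
heels()
from ph import *
go((492,239,-.03),36,38)"
```

```text
heel1 [(0.96, [405, 185], 2590), (0.79, [362, 268], 2194), (0.77, [291, 277], 2371), (0.77, [326, 188], 2424), (0.73, [438, 262], 2304)]
heel 0.96 [4.18335e+02 3.67386e+02 3.60000e-02] 0.08
heel 0.79 [ 4.97963e+02  3.11600e+02 -1.16000e-01] 0.16
heel 0.77 [ 4.92292e+02  2.38390e+02 -5.00000e-03] 0.083
heel 0.77 [ 4.06332e+02  2.89805e+02 -1.36000e-01] 0.116
heel 0.73 [ 5.06983e+02  3.92794e+02 -9.90000e-02] 0.108
PICK
{"offset": [[-0.175, -0.068, 0.278], [-0.349, -0.135, 0.556], [-0.524, -0.203, 0.833]], "delta_rot": [[0, 0, -0.0086], [0, 0, -0.0172], [0, 0, -0.0258]]}
{"offset": [[0.0, 0.0, 0.292], [0.0, 0.0, 0.584], [0.0, 0.0, 0.688], [0.0, 0.0, 0.792], [0.0, 0.0, 0.896], [0.0, 0.0, 0.896]], "delta_rot": [[0, 0, 0.0], [0, 0, 0.0], [0, 0, 0.0], [0, 0, 0.0], [0, 0, 0.0], [0, 0, 0.0]]}
end [487.038 239.124 -17.46    3.112]
close 4 rows at 50 mm
PUT
{"offset": [[0.0, 0.0, -0.326], [0.0, 0.0, -0.653], [0.0, 0.0, -0.979], [-0.123, -0.32, -0.979], [-0.246, -0.639, -0.979], [-0.369, -0.959, -0.979]], "delta_rot": [[0, 0, 0.0], [0, 0, 0.0], [0, 0, 0.0], [0, 0, 0.0041], [0, 0, 0.0082], [0, 0, 0.0123]]}
{"offset": [[-0.148, -0.309, 0.0], [-0.295, -0.619, 0.0], [-0.443, -0.928, 0.0], [-0.443, -0.928, 0.167], [-0.443, -0.928, 0.333], [-0.443, -0.928, 0.421], [-0.443, -0.928, 0.509], [-0.443, -0.928, 0.509]], "delta_rot": [[0, 0, 0.0041], [0, 0, 0.0082], [0, 0, 0.0123], [0, 0, 0.0123], [0, 0, 0.0123], [0, 0, 0.0123], [0, 0, 0.0123], [0, 0, 0.0123]]}
{"offset": [[0.0, 0.0, 0.0]], "delta_rot": [[0, 0, -0.0]]}
end [568.84    6.377  38.94    2.957]
open .55, 2 rows
{"offset": [[0.0, 0.0, -0.254], [0.0, 0.0, -0.509]], "delta_rot": [[0, 0, -0.0], [0, 0, -0.0]]}
end [568.84    6.377 100.02    2.957]
```

Request:
send_rows(offset=[[-0.175,-0.068,0.278],[-0.349,-0.135,0.556],[-0.524,-0.203,0.833]], delta_rot=[[0,0,-0.0086],[0,0,-0.0172],[0,0,-0.0258]])

```text
time: 61.78
tool_pos: [488.1, 237.7, 89.1]
tcp_rot: [3.141, 0.001, 3.111]
contact_force: [-0.6, 1.1, 0.2]
grip_width: 50.5
finger_force: 0.0
```

Request:
send_rows(offset=[[0.0,0.0,0.292],[0.0,0.0,0.584],[0.0,0.0,0.688],[0.0,0.0,0.792],[0.0,0.0,0.896],[0.0,0.0,0.896]], delta_rot=[[0,0,0.0],[0,0,0.0],[0,0,0.0],[0,0,0.0],[0,0,0.0],[0,0,0.0]])

```text
time: 62.52
tool_pos: [486.7, 239.0, -17.8]
tcp_rot: [-3.141, -0.001, 3.112]
contact_force: [0.0, 0.5, 0.4]
grip_width: 50.4
finger_force: 0.0
```

Request:
send_rows(offset=[[0,0,0],[0,0,0],[0,0,0],[0,0,0]], delta_rot=[[0,0,0],[0,0,0],[0,0,0],[0,0,0]], grip=0)

```text
time: 63.02
tool_pos: [487.4, 239.3, -16.8]
tcp_rot: [3.141, 0.001, 3.112]
contact_force: [-0.8, -0.5, 5.8]
grip_width: 38.7
finger_force: 29.2
```

Request:
send_rows(offset=[[0.0,0.0,-0.326],[0.0,0.0,-0.653],[0.0,0.0,-0.979],[-0.123,-0.32,-0.979],[-0.246,-0.639,-0.979],[-0.369,-0.959,-0.979]], delta_rot=[[0,0,0.0],[0,0,0.0],[0,0,0.0],[0,0,0.0041],[0,0,0.0082],[0,0,0.0123]])

```text
time: 63.78
tool_pos: [527.7, 121.7, 99.9]
tcp_rot: [-3.142, -0.0, 3.034]
contact_force: [0.1, -0.2, -0.5]
grip_width: 38.1
finger_force: 29.2
```

Request:
send_rows(offset=[[-0.148,-0.309,0.0],[-0.295,-0.619,0.0],[-0.443,-0.928,0.0],[-0.443,-0.928,0.167],[-0.443,-0.928,0.333],[-0.443,-0.928,0.421],[-0.443,-0.928,0.509],[-0.443,-0.928,0.509]], delta_rot=[[0,0,0.0041],[0,0,0.0082],[0,0,0.0123],[0,0,0.0123],[0,0,0.0123],[0,0,0.0123],[0,0,0.0123],[0,0,0.0123]])

```text
time: 64.78
tool_pos: [568.9, 6.5, 38.9]
tcp_rot: [3.141, 0.0, 2.958]
contact_force: [0.3, -0.3, -0.4]
grip_width: 38.0
finger_force: 29.4
```

Request:
send_rows(offset=[[0.0,0.0,0.0]], delta_rot=[[0,0,0]])

```text
time: 64.9
tool_pos: [568.9, 6.5, 39.1]
tcp_rot: [3.141, 0.0, 2.958]
contact_force: [0.3, 0.3, -0.6]
grip_width: 38.4
finger_force: 29.4
```

Request:
send_rows(offset=[[0,0,0],[0,0,0],[0,0,0]], delta_rot=[[0,0,0],[0,0,0],[0,0,0]], grip=0.55)

```text
time: 65.28
tool_pos: [568.8, 6.4, 39.1]
tcp_rot: [3.142, 0.0, 2.957]
contact_force: [0.2, 0.1, -0.2]
grip_width: 50.5
finger_force: 0.0
```

Request:
send_rows(offset=[[0.0,0.0,-0.254],[0.0,0.0,-0.509]], delta_rot=[[0,0,0],[0,0,0]])

```text
time: 65.53
tool_pos: [568.5, 6.4, 100.5]
tcp_rot: [3.142, -0.001, 2.957]
contact_force: [0.2, -0.6, 0.3]
grip_width: 50.3
finger_force: 0.0
```

```bash
python3 -c "
from plan import *
plan([(430,275,150,2.95,0,2)],step=50)"
```

```text
{"offset": [[0.221, 0.284, -0.06], [0.442, 0.568, -0.119], [0.663, 0.852, -0.179]], "delta_rot": [[0, 0, 0.0002], [0, 0, 0.0003], [0, 0, 0.0005]]}
{"offset": [[0.222, 0.284, -0.059], [0.444, 0.567, -0.118], [0.666, 0.85, -0.178]], "delta_rot": [[0, 0, 0.0002], [0, 0, 0.0003], [0, 0, 0.0005]]}
{"offset": [[0.223, 0.283, -0.059], [0.223, 0.283, -0.059], [0.223, 0.283, -0.059]], "delta_rot": [[0, 0, 0.0002], [0, 0, 0.0002], [0, 0, 0.0002]]}
end [430.007 274.986 149.94    2.95 ]
```

Request:
send_rows(offset=[[0.221,0.284,-0.06],[0.442,0.568,-0.119],[0.663,0.852,-0.179]], delta_rot=[[0,0,0.0002],[0,0,0.0003],[0,0,0.0005]])

```text
time: 65.9
tool_pos: [508.6, 122.4, 121.9]
tcp_rot: [3.141, 0.0, 2.954]
contact_force: [0.6, 0.4, 0.6]
grip_width: 50.4
finger_force: 0.0
```

Request:
send_rows(offset=[[0.222,0.284,-0.059],[0.444,0.567,-0.118],[0.666,0.85,-0.178]], delta_rot=[[0,0,0.0002],[0,0,0.0003],[0,0,0.0005]])

```text
time: 66.28
tool_pos: [449.0, 237.7, 143.3]
tcp_rot: [3.141, 0.0, 2.951]
contact_force: [-0.8, 0.1, 0.5]
grip_width: 50.5
finger_force: 0.0
```

Request:
send_rows(offset=[[0.223,0.283,-0.059],[0.223,0.283,-0.059],[0.223,0.283,-0.059]], delta_rot=[[0,0,0.0002],[0,0,0.0002],[0,0,0.0002]])

```text
time: 66.65
tool_pos: [430.0, 274.6, 149.9]
tcp_rot: [-3.141, 0.0, 2.95]
contact_force: [-0.6, 0.5, -0.4]
grip_width: 50.4
finger_force: 0.0
```

```bash
python3 -c "
from heels import *
heels()
from ph import *
go((497,312,-.13),36,-38)"
```

```text
heel1 [(0.86, [327, 195], 3295), (0.83, [416, 191], 3207), (0.67, [450, 273], 2611), (0.55, [102, 387], 52)]
heel 0.86 [ 4.06927e+02  2.89908e+02 -1.49000e-01] 0.047
heel 0.83 [4.17989e+02 3.67440e+02 2.90000e-02] 0.095
heel 0.67 [ 5.07280e+02  3.92644e+02 -1.23000e-01] 0.184
PICK
{"offset": [[-0.149, 0.136, 0.167], [-0.298, 0.271, 0.333], [-0.448, 0.407, 0.5], [-0.448, 0.407, 0.791]], "delta_rot": [[0, 0, -0.0033], [0, 0, -0.0066], [0, 0, -0.0098], [0, 0, -0.0098]]}
{"offset": [[0.0, -0.0, 0.292], [0.0, -0.0, 0.396], [0.0, -0.0, 0.5], [0.0, -0.0, 0.604], [0.0, -0.0, 0.604]], "delta_rot": [[0, 0, -0.0], [0, 0, -0.0], [0, 0, -0.0], [0, 0, -0.0], [0, 0, -0.0]]}
end [492.093 312.68  -17.46    3.011]
close 4 rows at 50 mm
PUT
{"offset": [[0.0, -0.0, -0.326], [0.0, -0.0, -0.653], [0.0, -0.0, -0.979], [-0.093, -0.308, -0.979], [-0.186, -0.616, -0.979], [-0.279, -0.924, -0.979]], "delta_rot": [[0, 0, -0.0], [0, 0, -0.0], [0, 0, -0.0], [0, 0, 0.0008], [0, 0, 0.0017], [0, 0, 0.0025]]}
{"offset": [[-0.098, -0.307, 0.0], [-0.196, -0.613, 0.0], [-0.294, -0.92, 0.0]], "delta_rot": [[0, 0, 0.0009], [0, 0, 0.0018], [0, 0, 0.0026]]}
{"offset": [[-0.103, -0.305, 0.0], [-0.206, -0.609, 0.0], [-0.309, -0.914, 0.0]], "delta_rot": [[0, 0, 0.0009], [0, 0, 0.0017], [0, 0, 0.0026]]}
{"offset": [[-0.108, -0.303, 0.0], [-0.108, -0.303, 0.167], [-0.108, -0.303, 0.334], [-0.108, -0.303, 0.421], [-0.108, -0.303, 0.509], [-0.108, -0.303, 0.509], [-0.108, -0.303, 0.509]], "delta_rot": [[0, 0, 0.0009], [0, 0, 0.0009], [0, 0, 0.0009], [0, 0, 0.0009], [0, 0, 0.0009], [0, 0, 0.0009], [0, 0, 0.0009]]}
end [554.896 -68.282  38.94    2.957]
open .55, 2 rows
{"offset": [[-0.0, -0.0, -0.254], [-0.0, -0.0, -0.509]], "delta_rot": [[0, 0, -0.0], [0, 0, -0.0]]}
end [554.896 -68.282 100.02    2.957]
```

```bash
python3 -c "
from look import *
optics.capture('wrist'); cal=optics.get_calibration('wrist')
for d in finder.boxes_of('heel1','wrist'): print('w',round(d['confidence'],2),np.round(d['box']))
print(proj(cal,np.array([[497,312,34.],[507,393,34]]),True))
optics.capture('top'); c=optics.get_calibration('top')
for d in finder.boxes_of('heel1','top'):
  b=d['box']; print('t',round(d['confidence'],2),np.round(unproj(c,[(b[0]+b[2])/2,(b[1]+b[3])/2],22)[0]))"
```

```text
w 0.98 [346. 250. 391. 323.]
w 0.8 [308. 163. 352. 236.]
w 0.61 [429. 244. 477. 305.]
w 0.57 [390. 157. 443. 230.]
[[371.25766155 292.58333001]
 [456.77271671 285.00871485]]
t 0.92 [495. 391.  22.]
t 0.82 [491. 314.  22.]
t 0.69 [573.   8.  22.]
t 0.38 [ 697. -393.   22.]
```

Heel2 is still in place; proceed.

Request:
send_rows(offset=[[-0.149,0.136,0.167],[-0.298,0.271,0.333],[-0.448,0.407,0.5],[-0.448,0.407,0.791]], delta_rot=[[0,0,-0.0033],[0,0,-0.0066],[0,0,-0.0098],[0,0,-0.0098]])

```text
time: 67.45
tool_pos: [494.5, 313.3, 54.9]
tcp_rot: [3.139, 0.003, 3.011]
contact_force: [0.2, 0.2, -0.3]
grip_width: 50.8
finger_force: 0.0
```

Request:
send_rows(offset=[[0.0,0,0.292],[0.0,0,0.396],[0.0,0,0.5],[0.0,0,0.604],[0.0,0,0.604]], delta_rot=[[0,0,0],[0,0,0],[0,0,0],[0,0,0],[0,0,0]])

```text
time: 68.08
tool_pos: [491.7, 312.5, -17.8]
tcp_rot: [-3.141, -0.001, 3.011]
contact_force: [0.1, 0.3, 0.0]
grip_width: 50.5
finger_force: 0.0
```

Request:
send_rows(offset=[[0,0,0],[0,0,0],[0,0,0],[0,0,0]], delta_rot=[[0,0,0],[0,0,0],[0,0,0],[0,0,0]], grip=0)

```text
time: 68.58
tool_pos: [492.5, 312.9, -16.7]
tcp_rot: [3.141, 0.001, 3.011]
contact_force: [-0.9, 0.1, 5.1]
grip_width: 37.8
finger_force: 29.8
```

Request:
send_rows(offset=[[0.0,0,-0.326],[0.0,0,-0.653],[0.0,0,-0.979],[-0.093,-0.308,-0.979],[-0.186,-0.616,-0.979],[-0.279,-0.924,-0.979]], delta_rot=[[0,0,0],[0,0,0],[0,0,0],[0,0,0.0008],[0,0,0.0017],[0,0,0.0025]])

```text
time: 69.32
tool_pos: [510.5, 197.3, 99.8]
tcp_rot: [-3.141, -0.0, 2.996]
contact_force: [0.3, -0.0, -1.0]
grip_width: 37.8
finger_force: 29.9
```

Request:
send_rows(offset=[[-0.098,-0.307,0.0],[-0.196,-0.613,0.0],[-0.294,-0.92,0.0]], delta_rot=[[0,0,0.0009],[0,0,0.0018],[0,0,0.0026]])

```text
time: 69.7
tool_pos: [529.4, 82.8, 99.7]
tcp_rot: [-3.142, -0.001, 2.979]
contact_force: [0.2, -0.0, -0.2]
grip_width: 37.6
finger_force: 29.9
```

Request:
send_rows(offset=[[-0.103,-0.305,0.0],[-0.206,-0.609,0.0],[-0.309,-0.914,0.0]], delta_rot=[[0,0,0.0009],[0,0,0.0017],[0,0,0.0026]])

```text
time: 70.08
tool_pos: [548.3, -31.4, 99.7]
tcp_rot: [3.141, -0.001, 2.963]
contact_force: [0.4, 0.3, -0.7]
grip_width: 37.8
finger_force: 29.9
```

Request:
send_rows(offset=[[-0.108,-0.303,0.0],[-0.108,-0.303,0.167],[-0.108,-0.303,0.334],[-0.108,-0.303,0.421],[-0.108,-0.303,0.509],[-0.108,-0.303,0.509],[-0.108,-0.303,0.509]], delta_rot=[[0,0,0.0009],[0,0,0.0009],[0,0,0.0009],[0,0,0.0009],[0,0,0.0009],[0,0,0.0009],[0,0,0.0009]])

```text
time: 70.95
tool_pos: [554.9, -68.2, 39.0]
tcp_rot: [3.142, 0.0, 2.958]
contact_force: [-0.4, 0.0, -1.6]
grip_width: 37.5
finger_force: 29.9
```

Request:
send_rows(offset=[[0,0,0],[0,0,0],[0,0,0]], delta_rot=[[0,0,0],[0,0,0],[0,0,0]], grip=0.55)

```text
time: 71.32
tool_pos: [554.8, -68.3, 39.0]
tcp_rot: [3.142, 0.0, 2.957]
contact_force: [0.4, -0.4, -0.9]
grip_width: 50.6
finger_force: 0.0
```

Request:
send_rows(offset=[[0,0,-0.254],[0,0,-0.509]], delta_rot=[[0,0,0],[0,0,0]])

```text
time: 71.58
tool_pos: [554.5, -68.3, 100.5]
tcp_rot: [3.141, -0.001, 2.957]
contact_force: [-0.0, -0.2, -0.3]
grip_width: 50.2
finger_force: 0.0
```

```bash
python3 -c "
from ph import *
plan([(430,240,150,2.95,0,2)],step=50)"
```

```text
{"offset": [[0.213, 0.334, -0.06], [0.427, 0.667, -0.119]], "delta_rot": [[0, 0, 0.0002], [0, 0, 0.0003]]}
{"offset": [[0.214, 0.333, -0.059], [0.428, 0.666, -0.119], [0.642, 0.999, -0.178]], "delta_rot": [[0, 0, 0.0002], [0, 0, 0.0004], [0, 0, 0.0005]]}
{"offset": [[0.215, 0.333, -0.06], [0.43, 0.665, -0.119], [0.43, 0.665, -0.119], [0.43, 0.665, -0.119]], "delta_rot": [[0, 0, 0.0002], [0, 0, 0.0004], [0, 0, 0.0004], [0, 0, 0.0004]]}
end [430.013 239.947 149.94    2.95 ]
```

Request:
send_rows(offset=[[0.213,0.334,-0.06],[0.427,0.667,-0.119]], delta_rot=[[0,0,0.0002],[0,0,0.0003]])

```text
time: 71.82
tool_pos: [518.8, 20.4, 114.8]
tcp_rot: [3.141, 0.001, 2.954]
contact_force: [0.5, 0.9, -0.1]
grip_width: 50.5
finger_force: 0.0
```

Request:
send_rows(offset=[[0.214,0.333,-0.059],[0.428,0.666,-0.119],[0.642,0.999,-0.178]], delta_rot=[[0,0,0.0002],[0,0,0.0004],[0,0,0.0005]])

```text
time: 72.2
tool_pos: [464.9, 153.1, 136.1]
tcp_rot: [3.141, 0.001, 2.952]
contact_force: [0.4, -0.4, -0.7]
grip_width: 50.5
finger_force: 0.0
```

Request:
send_rows(offset=[[0.215,0.333,-0.06],[0.43,0.665,-0.119],[0.43,0.665,-0.119],[0.43,0.665,-0.119]], delta_rot=[[0,0,0.0002],[0,0,0.0004],[0,0,0.0004],[0,0,0.0004]])

```text
time: 72.7
tool_pos: [430.0, 239.6, 149.8]
tcp_rot: [-3.141, 0.0, 2.95]
contact_force: [0.4, -0.1, -0.2]
grip_width: 50.3
finger_force: 0.0
```

```bash
python3 -c "
from heels import *
heels()
from ph import *
go((406,290.3,-.145),-36,38)"
```

```text
heel1 [(0.96, [452, 185], 3221), (0.9, [483, 269], 2657), (0.6, [368, 187], 3227), (0.53, [104, 388], 34), (0.45, [95, 306], 2954)]
heel 0.96 [4.18197e+02 3.67548e+02 1.30000e-02] 0.077
heel 0.9 [ 5.06941e+02  3.92224e+02 -1.06000e-01] 0.13
heel 0.6 [ 4.06850e+02  2.89747e+02 -1.29000e-01] 0.08
heel 0.45 [463.686  -6.852  -1.226] 0.648
PICK
{"offset": [[0.159, 0.186, 0.25], [0.318, 0.372, 0.5], [0.318, 0.372, 0.791]], "delta_rot": [[0, 0, -0.0037], [0, 0, -0.0075], [0, 0, -0.0075]]}
{"offset": [[0.0, -0.0, 0.292], [0.0, -0.0, 0.396], [0.0, -0.0, 0.5], [0.0, -0.0, 0.604], [0.0, -0.0, 0.604]], "delta_rot": [[0, 0, 0.0], [0, 0, 0.0], [0, 0, 0.0], [0, 0, 0.0], [0, 0, 0.0]]}
end [401.064 291.043 -17.46    2.997]
close 4 rows at 50 mm
PUT
{"offset": [[0.0, -0.0, -0.326], [0.0, -0.0, -0.653], [0.0, -0.0, -0.979], [-0.161, -0.303, -0.979], [-0.322, -0.606, -0.979], [-0.483, -0.91, -0.979]], "delta_rot": [[0, 0, 0.0], [0, 0, 0.0], [0, 0, 0.0], [0, 0, 0.0009], [0, 0, 0.0018], [0, 0, 0.0027]]}
{"offset": [[-0.165, -0.3, 0.0], [-0.331, -0.6, 0.0], [-0.497, -0.901, 0.0]], "delta_rot": [[0, 0, 0.0009], [0, 0, 0.0018], [0, 0, 0.0027]]}
{"offset": [[-0.172, -0.297, 0.0], [-0.172, -0.297, 0.167], [-0.172, -0.297, 0.334], [-0.172, -0.297, 0.421], [-0.172, -0.297, 0.509], [-0.172, -0.297, 0.509], [-0.172, -0.297, 0.509]], "delta_rot": [[0, 0, 0.0009], [0, 0, 0.0009], [0, 0, 0.0009], [0, 0, 0.0009], [0, 0, 0.0009], [0, 0, 0.0009], [0, 0, 0.0009]]}
end [498.107  19.576  38.94    2.957]
open .55, 2 rows
{"offset": [[0.0, -0.0, -0.254], [0.0, -0.0, -0.509]], "delta_rot": [[0, 0, -0.0], [0, 0, -0.0]]}
end [498.107  19.576 100.02    2.957]
```

Request:
send_rows(offset=[[0.159,0.186,0.25],[0.318,0.372,0.5],[0.318,0.372,0.791]], delta_rot=[[0,0,-0.0037],[0,0,-0.0075],[0,0,-0.0075]])

```text
time: 73.18
tool_pos: [401.0, 291.4, 54.3]
tcp_rot: [3.141, 0.001, 2.997]
contact_force: [0.6, -0.3, -0.7]
grip_width: 50.1
finger_force: 0.0
```

Request:
send_rows(offset=[[0.0,0,0.292],[0.0,0,0.396],[0.0,0,0.5],[0.0,0,0.604],[0.0,0,0.604]], delta_rot=[[0,0,0.0],[0,0,0.0],[0,0,0.0],[0,0,0.0],[0,0,0.0]])

```text
time: 73.8
tool_pos: [400.8, 290.8, -17.8]
tcp_rot: [-3.141, -0.001, 2.997]
contact_force: [0.3, -0.2, 0.8]
grip_width: 50.6
finger_force: 0.0
```

Request:
send_rows(offset=[[0,0,0],[0,0,0],[0,0,0],[0,0,0]], delta_rot=[[0,0,0],[0,0,0],[0,0,0],[0,0,0]], grip=0)

```text
time: 74.3
tool_pos: [401.4, 291.3, -16.9]
tcp_rot: [3.141, 0.001, 2.997]
contact_force: [-0.2, 0.6, 6.1]
grip_width: 37.8
finger_force: 30.0
```

Request:
send_rows(offset=[[0.0,0,-0.326],[0.0,0,-0.653],[0.0,0,-0.979],[-0.161,-0.303,-0.979],[-0.322,-0.606,-0.979],[-0.483,-0.91,-0.979]], delta_rot=[[0,0,0.0],[0,0,0.0],[0,0,0.0],[0,0,0.0009],[0,0,0.0018],[0,0,0.0027]])

```text
time: 75.05
tool_pos: [442.6, 173.5, 99.9]
tcp_rot: [3.142, -0.0, 2.98]
contact_force: [0.9, -0.0, 0.2]
grip_width: 37.8
finger_force: 30.0
```

Request:
send_rows(offset=[[-0.165,-0.3,0.0],[-0.331,-0.6,0.0],[-0.497,-0.901,0.0]], delta_rot=[[0,0,0.0009],[0,0,0.0018],[0,0,0.0027]])

```text
time: 75.42
tool_pos: [484.0, 57.0, 99.8]
tcp_rot: [3.142, -0.001, 2.963]
contact_force: [0.5, 0.4, -0.7]
grip_width: 37.8
finger_force: 30.0
```

Request:
send_rows(offset=[[-0.172,-0.297,0.0],[-0.172,-0.297,0.167],[-0.172,-0.297,0.334],[-0.172,-0.297,0.421],[-0.172,-0.297,0.509],[-0.172,-0.297,0.509],[-0.172,-0.297,0.509]], delta_rot=[[0,0,0.0009],[0,0,0.0009],[0,0,0.0009],[0,0,0.0009],[0,0,0.0009],[0,0,0.0009],[0,0,0.0009]])

```text
time: 76.3
tool_pos: [498.1, 19.7, 39.0]
tcp_rot: [3.141, 0.0, 2.958]
contact_force: [0.1, 0.5, -0.2]
grip_width: 37.8
finger_force: 30.0
```

Request:
send_rows(offset=[[0,0,0],[0,0,0],[0,0,0]], delta_rot=[[0,0,0],[0,0,0],[0,0,0]], grip=0.55)

```text
time: 76.68
tool_pos: [498.1, 19.6, 39.0]
tcp_rot: [3.142, 0.0, 2.957]
contact_force: [-0.3, 0.3, 0.2]
grip_width: 50.3
finger_force: 0.0
```

Request:
send_rows(offset=[[0,0,-0.254],[0,0,-0.509]], delta_rot=[[0,0,0],[0,0,0]])

```text
time: 76.92
tool_pos: [497.7, 19.6, 100.5]
tcp_rot: [3.142, -0.001, 2.957]
contact_force: [0.3, -0.3, -0.3]
grip_width: 50.7
finger_force: 0.0
```

```bash
python3 -c "
from ph import *
plan([(440,290,150,2.95,0,2)],step=50)"
```

```text
{"offset": [[0.148, 0.354, -0.069], [0.296, 0.709, -0.139]], "delta_rot": [[0, 0, 0.0002], [0, 0, 0.0004]]}
{"offset": [[0.149, 0.354, -0.069], [0.298, 0.708, -0.139]], "delta_rot": [[0, 0, 0.0002], [0, 0, 0.0004]]}
{"offset": [[0.15, 0.354, -0.069], [0.3, 0.707, -0.138], [0.3, 0.707, -0.138], [0.3, 0.707, -0.138]], "delta_rot": [[0, 0, 0.0002], [0, 0, 0.0004], [0, 0, 0.0004], [0, 0, 0.0004]]}
end [440.031 289.947 149.94    2.95 ]
```

Request:
send_rows(offset=[[0.148,0.354,-0.069],[0.296,0.709,-0.139]], delta_rot=[[0,0,0.0002],[0,0,0.0004]])

```text
time: 77.18
tool_pos: [478.7, 110.4, 117.3]
tcp_rot: [3.141, 0.001, 2.953]
contact_force: [1.4, -0.6, 0.9]
grip_width: 50.6
finger_force: 0.0
```

Request:
send_rows(offset=[[0.149,0.354,-0.069],[0.298,0.708,-0.139]], delta_rot=[[0,0,0.0002],[0,0,0.0004]])

```text
time: 77.42
tool_pos: [458.9, 201.2, 133.8]
tcp_rot: [3.141, 0.0, 2.952]
contact_force: [0.7, 0.5, 0.4]
grip_width: 50.3
finger_force: 0.0
```

Request:
send_rows(offset=[[0.15,0.354,-0.069],[0.3,0.707,-0.138],[0.3,0.707,-0.138],[0.3,0.707,-0.138]], delta_rot=[[0,0,0.0002],[0,0,0.0004],[0,0,0.0004],[0,0,0.0004]])

```text
time: 77.92
tool_pos: [439.7, 289.5, 149.6]
tcp_rot: [-3.141, -0.0, 2.95]
contact_force: [-0.5, -0.2, -0.0]
grip_width: 51.0
finger_force: 0.0
```

```bash
python3 -c "
from heels import *
heels()
from ph import *
go((417.6,367.8,.015),-36,-38)"
```

```text
heel1 [(0.8, [399, 183], 3264), (0.76, [435, 269], 2891)]
heel 0.8 [ 4.17797e+02  3.67444e+02 -1.00000e-03] 0.081
heel 0.76 [ 5.06284e+02  3.92234e+02 -1.47000e-01] 0.104
PICK
{"offset": [[0.116, 0.198, 0.167], [0.232, 0.395, 0.333], [0.348, 0.593, 0.5], [0.348, 0.593, 0.791]], "delta_rot": [[0, 0, -0.011], [0, 0, -0.0219], [0, 0, -0.0329], [0, 0, -0.0329]]}
{"offset": [[0.0, -0.0, 0.292], [0.0, -0.0, 0.396], [0.0, -0.0, 0.5], [0.0, -0.0, 0.604], [0.0, -0.0, 0.604]], "delta_rot": [[0, 0, -0.0], [0, 0, -0.0], [0, 0, -0.0], [0, 0, -0.0], [0, 0, -0.0]]}
end [412.605 367.763 -17.46    3.156]
close 4 rows at 50 mm
PUT
{"offset": [[0.0, -0.0, -0.326], [0.0, -0.0, -0.653], [0.0, -0.0, -0.979], [-0.049, -0.321, -0.979], [-0.099, -0.643, -0.979], [-0.148, -0.964, -0.979]], "delta_rot": [[0, 0, -0.0], [0, 0, -0.0], [0, 0, -0.0], [0, 0, 0.0029], [0, 0, 0.0057], [0, 0, 0.0086]]}
{"offset": [[-0.067, -0.318, 0.0], [-0.134, -0.636, 0.0], [-0.2, -0.954, 0.0]], "delta_rot": [[0, 0, 0.0029], [0, 0, 0.0058], [0, 0, 0.0087]]}
{"offset": [[-0.084, -0.314, 0.0], [-0.168, -0.627, 0.0], [-0.252, -0.941, 0.0]], "delta_rot": [[0, 0, 0.0028], [0, 0, 0.0057], [0, 0, 0.0086]]}
{"offset": [[-0.101, -0.309, 0.0], [-0.202, -0.618, 0.0], [-0.202, -0.618, 0.167], [-0.202, -0.618, 0.334], [-0.202, -0.618, 0.421], [-0.202, -0.618, 0.509], [-0.202, -0.618, 0.509], [-0.202, -0.618, 0.509]], "delta_rot": [[0, 0, 0.0029], [0, 0, 0.0058], [0, 0, 0.0058], [0, 0, 0.0058], [0, 0, 0.0058], [0, 0, 0.0058], [0, 0, 0.0058], [0, 0, 0.0058]]}
end [484.163 -55.15   38.94    2.957]
open .55, 2 rows
{"offset": [[0.0, -0.0, -0.254], [0.0, -0.0, -0.509]], "delta_rot": [[0, 0, -0.0], [0, 0, -0.0]]}
end [484.163 -55.15  100.02    2.957]
```

Request:
send_rows(offset=[[0.116,0.198,0.167],[0.232,0.395,0.333],[0.348,0.593,0.5],[0.348,0.593,0.791]], delta_rot=[[0,0,-0.011],[0,0,-0.0219],[0,0,-0.0329],[0,0,-0.0329]])

```text
time: 78.53
tool_pos: [413.2, 368.6, 55.0]
tcp_rot: [3.14, 0.002, -3.126]
contact_force: [1.0, 0.4, 0.9]
grip_width: 50.6
finger_force: 0.0
```

Request:
send_rows(offset=[[0.0,0,0.292],[0.0,0,0.396],[0.0,0,0.5],[0.0,0,0.604],[0.0,0,0.604]], delta_rot=[[0,0,0],[0,0,0],[0,0,0],[0,0,0],[0,0,0]])

```text
time: 79.15
tool_pos: [412.3, 367.5, -17.9]
tcp_rot: [-3.141, -0.001, -3.127]
contact_force: [0.1, 0.5, 1.0]
grip_width: 50.8
finger_force: 0.0
```

Request:
send_rows(offset=[[0,0,0],[0,0,0],[0,0,0],[0,0,0]], delta_rot=[[0,0,0],[0,0,0],[0,0,0],[0,0,0]], grip=0)

```text
time: 79.65
tool_pos: [412.9, 368.1, -16.8]
tcp_rot: [3.141, 0.001, -3.127]
contact_force: [-0.5, -0.9, 4.6]
grip_width: 37.3
finger_force: 30.0
```

Request:
send_rows(offset=[[0.0,0,-0.326],[0.0,0,-0.653],[0.0,0,-0.979],[-0.049,-0.321,-0.979],[-0.099,-0.643,-0.979],[-0.148,-0.964,-0.979]], delta_rot=[[0,0,0],[0,0,0],[0,0,0],[0,0,0.0029],[0,0,0.0057],[0,0,0.0086]])

```text
time: 80.4
tool_pos: [431.7, 251.2, 99.9]
tcp_rot: [-3.142, -0.0, 3.102]
contact_force: [0.9, -0.3, -0.1]
grip_width: 37.6
finger_force: 30.0
```

Request:
send_rows(offset=[[-0.067,-0.318,0.0],[-0.134,-0.636,0.0],[-0.2,-0.954,0.0]], delta_rot=[[0,0,0.0029],[0,0,0.0058],[0,0,0.0087]])

```text
time: 80.78
tool_pos: [451.3, 135.8, 99.9]
tcp_rot: [-3.142, -0.0, 3.047]
contact_force: [0.4, -0.1, 0.1]
grip_width: 37.6
finger_force: 30.0
```

Request:
send_rows(offset=[[-0.084,-0.314,0.0],[-0.168,-0.627,0.0],[-0.252,-0.941,0.0]], delta_rot=[[0,0,0.0028],[0,0,0.0057],[0,0,0.0086]])

```text
time: 81.15
tool_pos: [470.8, 20.5, 99.9]
tcp_rot: [3.141, -0.0, 2.993]
contact_force: [-0.6, -0.0, -1.0]
grip_width: 37.9
finger_force: 30.0
```

Request:
send_rows(offset=[[-0.101,-0.309,0.0],[-0.202,-0.618,0.0],[-0.202,-0.618,0.167],[-0.202,-0.618,0.334],[-0.202,-0.618,0.421],[-0.202,-0.618,0.509],[-0.202,-0.618,0.509],[-0.202,-0.618,0.509]], delta_rot=[[0,0,0.0029],[0,0,0.0058],[0,0,0.0058],[0,0,0.0058],[0,0,0.0058],[0,0,0.0058],[0,0,0.0058],[0,0,0.0058]])

```text
time: 82.15
tool_pos: [484.2, -55.1, 39.0]
tcp_rot: [3.142, 0.0, 2.958]
contact_force: [0.2, 0.6, -0.0]
grip_width: 37.6
finger_force: 30.0
```

Request:
send_rows(offset=[[0,0,0],[0,0,0],[0,0,0]], delta_rot=[[0,0,0],[0,0,0],[0,0,0]], grip=0.55)

```text
time: 82.52
tool_pos: [484.1, -55.2, 39.0]
tcp_rot: [3.142, 0.0, 2.957]
contact_force: [0.2, 0.2, 0.4]
grip_width: 50.0
finger_force: 0.0
```

Request:
send_rows(offset=[[0,0,-0.254],[0,0,-0.509]], delta_rot=[[0,0,0],[0,0,0]])

```text
time: 82.78
tool_pos: [483.7, -55.1, 100.5]
tcp_rot: [3.141, -0.001, 2.957]
contact_force: [-0.1, 0.1, -0.1]
grip_width: 50.3
finger_force: 0.0
```

```bash
python3 -c "
from ph import *
plan([(430,-50,200,2.7,0),(400,-210,200,1.6,0,2)],step=50)"
```

```text
{"offset": [[0.151, -0.014, -0.278], [0.301, -0.027, -0.555], [0.452, -0.041, -0.833], [0.452, -0.21, -0.833], [0.452, -0.38, -0.833], [0.452, -0.549, -0.833], [0.452, -0.719, -0.833], [0.452, -0.888, -0.833]], "delta_rot": [[0, 0, 0.0136], [0, 0, 0.0273], [0, 0, 0.0409], [0, 0, 0.0628], [0, 0, 0.0847], [0, 0, 0.1066], [0, 0, 0.1285], [0, 0, 0.1504]]}
{"offset": [[-0.137, -0.1, -0.0], [-0.275, -0.2, -0.0], [-0.412, -0.299, -0.0], [-0.412, -0.299, -0.0], [-0.412, -0.299, -0.0]], "delta_rot": [[0, 0, 0.0219], [0, 0, 0.0437], [0, 0, 0.0656], [0, 0, 0.0656], [0, 0, 0.0656]]}
end [ 400.001 -209.996  199.98     1.6  ]
```

Move off so top/scene can see everything, and check scraper (possible knock), cover, heels.

Request:
send_rows(offset=[[0.151,-0.014,-0.278],[0.301,-0.027,-0.555],[0.452,-0.041,-0.833],[0.452,-0.21,-0.833],[0.452,-0.38,-0.833],[0.452,-0.549,-0.833],[0.452,-0.719,-0.833],[0.452,-0.888,-0.833]], delta_rot=[[0,0,0.0136],[0,0,0.0273],[0,0,0.0409],[0,0,0.0628],[0,0,0.0847],[0,0,0.1066],[0,0,0.1285],[0,0,0.1504]])

```text
time: 83.78
tool_pos: [411.0, -150.6, 200.0]
tcp_rot: [3.141, 0.0, 2.008]
contact_force: [-0.2, 0.1, 0.4]
grip_width: 50.2
finger_force: 0.0
```

Request:
send_rows(offset=[[-0.137,-0.1,0],[-0.275,-0.2,0],[-0.412,-0.299,0],[-0.412,-0.299,0],[-0.412,-0.299,0]], delta_rot=[[0,0,0.0219],[0,0,0.0437],[0,0,0.0656],[0,0,0.0656],[0,0,0.0656]])

```text
time: 84.4
tool_pos: [399.8, -209.5, 199.9]
tcp_rot: [-3.142, -0.001, 1.602]
contact_force: [-0.1, -0.2, 0.4]
grip_width: 50.4
finger_force: 0.0
```

Run:
```python
from look import *
from st import ST
Z=np.zeros((480,640)); C=optics.get_calibration("scene"); im=optics.capture("scene")
cv2.imwrite("pics/fin.png",cv2.resize(im[110:390,90:540,::-1],(800,498)))
S={n:[(d["confidence"],d["region"].astype(float)) for d in finder.silhouettes(n,"scene")] for n in ("scraper","rest","heel1","cover")}
if S["scraper"]: print("scraper",fit(M["scraper"],[(C,S["scraper"][0][1],Z,False)],[470,-311,0],4))
if S["rest"] and S["scraper"]: print("rest",fit(M["rest"],[(C,S["rest"][0][1],dil(S["scraper"][0][1]),False)],[470,-311,0],0))
if S["cover"]: print("cover",fit(M["cover"],[(C,S["cover"][0][1],Z,False)],[656,-48,-.184],66))
c,s=np.cos(ST[2]),np.sin(ST[2])
for k,r in S["heel1"]:
    g=unproj(C,np.argwhere(r>0).mean(0)[::-1],80)[0]; print("heel",round(k,2),np.round(g),np.round((g[:2]-ST[:2])@np.array([[c,-s],[s,c]])))
cal,S=look(["scraper"])
if S["scraper"]: print("scraper w",fit(M["scraper"],[(cal,S["scraper"][0][1].astype(float),Z,True)],[470,-311,0],4))
```

```text
scraper (array([ 4.98725323e+02, -2.90512874e+02, -2.57256269e-02]), np.float64(0.09312537136066548))
rest (array([ 4.71058635e+02, -3.10516090e+02, -3.17579967e-02]), np.float64(0.19211717075494164))
cover (array([ 6.56017583e+02, -4.81507684e+01, -1.83266578e-01]), np.float64(0.07600021429336763))
heel 0.96 [502.  18.  80.] [-37.  38.]
heel 0.71 [551. 353.  80.] [-50. 376.]
heel 0.7 [576.   5.  80.] [38. 38.]
heel 0.7 [487. -55.  80.] [-38. -38.]
heel 0.59 [562. -69.  80.] [ 38. -38.]
scraper [(0.97, [405, 271], 2271), (0.53, [544, 334], 303)]
scraper w (array([ 5.08119679e+02, -2.85051500e+02,  4.66536296e-01]), np.float64(0.8508560623721085))
```

View pics/fin.png

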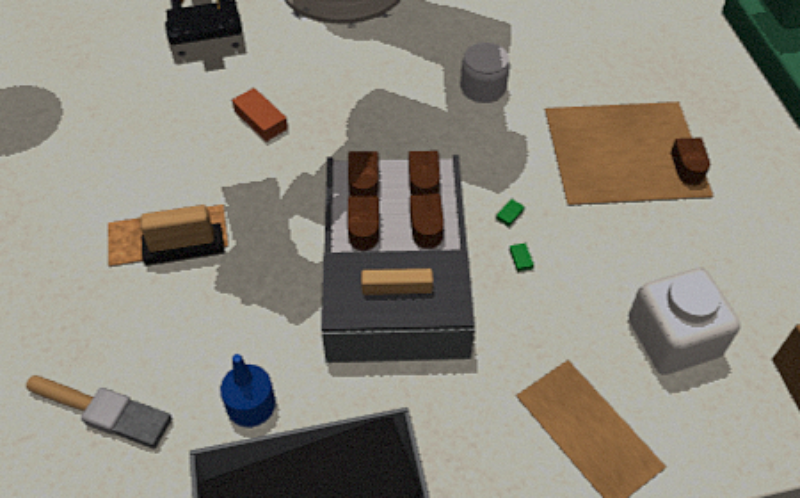

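```bash
python3 -c "
from ph import *
plan([(480,-300,160,1.571,0,2)],step=45)"
```

```text
{"offset": [[-0.256, 0.215, 0.111], [-0.513, 0.43, 0.222], [-0.769, 0.644, 0.333], [-0.769, 0.644, 0.333], [-0.769, 0.644, 0.333]], "delta_rot": [[0, 0, 0.0015], [0, 0, 0.0031], [0, 0, 0.0046], [0, 0, 0.0046], [0, 0, 0.0046]]}
end [ 479.954 -299.97   160.02     1.571]
```

Request:
send_rows(offset=[[-0.256,0.215,0.111],[-0.513,0.43,0.222],[-0.769,0.644,0.333],[-0.769,0.644,0.333],[-0.769,0.644,0.333]], delta_rot=[[0,0,0.0015],[0,0,0.0031],[0,0,0.0046],[0,0,0.0046],[0,0,0.0046]], grip=0.7)

```text
time: 85.38
tool_pos: [479.4, -299.3, 159.8]
tcp_rot: [-3.141, -0.001, 1.572]
contact_force: [-0.3, 0.8, 0.1]
grip_width: 64.5
finger_force: 0.0
```

Run:
```python
from look import *
Z=np.zeros((480,640))
cal,S=look(["scraper","rest"])
for q in (-.05,.1): print("scraper",fit(M["scraper"],[(cal,S["scraper"][0][1].astype(float),Z,True)],[497,-290,q],4))
if S["rest"]: print("rest",fit(M["rest"],[(cal,S["rest"][0][1].astype(float),dil(S["scraper"][0][1]),True)],[470,-311,0],0))
```

```text
scraper [(0.9, [334, 214], 4983), (0.15, [521, 22], 4790)]
rest [(0.9, [295, 231], 7435), (0.64, [534, 276], 2171)]
scraper (array([ 4.97233479e+02, -2.91469114e+02, -2.05268495e-02]), np.float64(0.07924039774448813))
scraper (array([ 4.97330734e+02, -2.90599135e+02, -2.09756721e-02]), np.float64(0.079221509996734))
rest (array([ 4.71210939e+02, -3.11748903e+02, -7.40610897e-03]), np.float64(0.03630662077082443))
```

```bash
python3 -c "
from ph import *
plan([(496,-290.7,80,1.551),(496,-290.7,24,1.551,20,1)])
print('close 6')
plan([(496,-290.7,44,1.551,20),(469.9,-311.3,44,1.566,15),(469.9,-311.3,24.3,1.566,8,2)])
print('open 5')
plan([(469.9,-311.3,100,1.566),(400,-210,200,1.6,0,1)])"
```

```text
{"offset": [[0.039, 0.067, 0.333], [0.077, 0.134, 0.667], [0.077, 0.134, 0.822], [0.077, 0.134, 0.978]], "delta_rot": [[0, 0, 0.0016], [0, 0, 0.0032], [0, 0, 0.0032], [0, 0, 0.0032]]}
{"offset": [[0.0, -0.0, 0.156], [0.0, -0.0, 0.156]], "delta_rot": [[0, 0, 0.0], [0, 0, 0.0]]}
end [ 496.03  -290.723   23.94     1.551]
close 6
{"offset": [[0.0, -0.0, -0.084], [0.0, -0.0, -0.167], [-0.058, -0.072, -0.167], [-0.117, -0.143, -0.167], [-0.176, -0.214, -0.167], [-0.176, -0.214, -0.112], [-0.176, -0.214, -0.058], [-0.176, -0.214, -0.003]], "delta_rot": [[0, 0, 0.0], [0, 0, 0.0], [0, 0, -0.0008], [0, 0, -0.0016], [0, 0, -0.0024], [0, 0, -0.0024], [0, 0, -0.0024], [0, 0, -0.0024]]}
{"offset": [[0.0, -0.0, 0.0], [0.0, -0.0, 0.0]], "delta_rot": [[0, 0, 0.0], [0, 0, 0.0]]}
end [ 469.939 -311.334   24.3      1.566]
open 5
{"offset": [[0.0, -0.0, -0.315], [0.0, -0.0, -0.631], [0.211, -0.147, -0.839]], "delta_rot": [[0, 0, 0.0], [0, 0, 0.0], [0, 0, -0.0013]]}
{"offset": [[0.211, -0.145, -0.208], [0.423, -0.29, -0.417], [0.634, -0.435, -0.625], [0.634, -0.435, -0.625]], "delta_rot": [[0, 0, -0.0014], [0, 0, -0.0027], [0, 0, -0.0041], [0, 0, -0.0041]]}
end [ 399.945 -210.04   199.98     1.6  ]
```

Request:
send_rows(offset=[[0.039,0.067,0.333],[0.077,0.134,0.667],[0.077,0.134,0.822],[0.077,0.134,0.978]], delta_rot=[[0,0,0.0016],[0,0,0.0032],[0,0,0.0032],[0,0,0.0032]])

```text
time: 86.02
tool_pos: [495.9, -290.2, 42.6]
tcp_rot: [3.141, 0.0, 1.552]
contact_force: [-0.6, -0.2, 0.6]
grip_width: 64.1
finger_force: 0.0
```

Request:
send_rows(offset=[[0.0,0,0.156],[0.0,0,0.156]], delta_rot=[[0,0,0.0],[0,0,0.0]])

```text
time: 86.28
tool_pos: [495.1, -289.8, 23.5]
tcp_rot: [-3.14, -0.001, 1.552]
contact_force: [0.5, -0.0, 0.2]
grip_width: 64.2
finger_force: 0.0
```

Request:
send_rows(offset=[[0,0,0],[0,0,0],[0,0,0],[0,0,0],[0,0,0],[0,0,0],[0,0,0]], delta_rot=[[0,0,0],[0,0,0],[0,0,0],[0,0,0],[0,0,0],[0,0,0],[0,0,0]], grip=0)

```text
time: 87.15
tool_pos: [496.2, -290.9, 24.1]
tcp_rot: [3.141, 0.0, 1.551]
contact_force: [1.1, 0.1, 2.0]
grip_width: 26.2
finger_force: 30.0
```

Request:
send_rows(offset=[[0.0,0,-0.084],[0.0,0,-0.167],[-0.058,-0.072,-0.167],[-0.117,-0.143,-0.167],[-0.176,-0.214,-0.167],[-0.176,-0.214,-0.112],[-0.176,-0.214,-0.058],[-0.176,-0.214,-0.003]], delta_rot=[[0,0,0.0],[0,0,0.0],[0,0,-0.0008],[0,0,-0.0016],[0,0,-0.0024],[0,0,-0.0024],[0,0,-0.0024],[0,0,-0.0024]])

```text
time: 88.15
tool_pos: [470.3, -311.1, 23.7]
tcp_rot: [3.141, -0.0, 1.566]
contact_force: [9.7, 6.6, 30.5]
grip_width: 25.5
finger_force: 30.1
```

Request:
send_rows(offset=[[0.0,0,0.0],[0.0,0,0.0]], delta_rot=[[0,0,0.0],[0,0,0.0]])

```text
time: 88.4
tool_pos: [469.8, -311.0, 23.9]
tcp_rot: [-3.141, -0.0, 1.567]
contact_force: [0.5, 0.4, -2.3]
grip_width: 25.6
finger_force: 30.0
```

Request:
send_rows(offset=[[0,0,0],[0,0,0],[0,0,0],[0,0,0],[0,0,0]], delta_rot=[[0,0,0],[0,0,0],[0,0,0],[0,0,0],[0,0,0]], grip=0.7)

```text
time: 89.02
tool_pos: [469.8, -311.4, 24.3]
tcp_rot: [3.141, 0.0, 1.566]
contact_force: [-0.5, -0.8, -0.3]
grip_width: 64.1
finger_force: 0.0
```

Request:
send_rows(offset=[[0.0,0,-0.315],[0.0,0,-0.631],[0.211,-0.147,-0.839]], delta_rot=[[0,0,0.0],[0,0,0.0],[0,0,-0.0013]])

```text
time: 89.4
tool_pos: [453.3, -287.4, 126.7]
tcp_rot: [3.139, 0.002, 1.574]
contact_force: [-0.2, 0.2, 0.0]
grip_width: 64.2
finger_force: 0.0
```

Request:
send_rows(offset=[[0.211,-0.145,-0.208],[0.423,-0.29,-0.417],[0.634,-0.435,-0.625],[0.634,-0.435,-0.625]], delta_rot=[[0,0,-0.0014],[0,0,-0.0027],[0,0,-0.0041],[0,0,-0.0041]])

```text
time: 89.9
tool_pos: [399.9, -209.5, 201.9]
tcp_rot: [3.138, 0.002, 1.601]
contact_force: [0.1, -1.8, 0.3]
grip_width: 64.2
finger_force: 0.0
```

Run:
```python
from look import *
from st import ST
Z=np.zeros((480,640)); C=optics.get_calibration("scene"); im=optics.capture("scene")
S={n:[(d["confidence"],d["region"].astype(float)) for d in finder.silhouettes(n,"scene")] for n in ("scraper","rest","heel1","cover")}
if S["scraper"]: print("scraper",fit(M["scraper"],[(C,S["scraper"][0][1],Z,False)],[470,-311,0],4))
if S["rest"] and S["scraper"]: print("rest",fit(M["rest"],[(C,S["rest"][0][1],dil(S["scraper"][0][1]),False)],[470,-311,0],0))
if S["cover"]: print("cover",fit(M["cover"],[(C,S["cover"][0][1],Z,False)],[656,-48,-.184],66))
c,s=np.cos(ST[2]),np.sin(ST[2])
for k,r in S["heel1"]:
    g=unproj(C,np.argwhere(r>0).mean(0)[::-1],80)[0]; print("heel",round(k,2),np.round((g[:2]-ST[:2])@np.array([[c,-s],[s,c]])))
print(get_obs()["time"])
```

```text
scraper (array([ 4.70476983e+02, -3.10774193e+02,  4.86748835e-02]), np.float64(0.13757252700599085))
rest (array([ 4.68041461e+02, -3.10575880e+02, -2.31153571e-02]), np.float64(0.18880918220946916))
cover (array([ 6.56639735e+02, -4.93120042e+01, -1.94657345e-01]), np.float64(0.058925511223256066))
heel 0.87 [38. 38.]
heel 0.7 [-50. 376.]
heel 0.59 [-38. -38.]
heel 0.58 [ 38. -38.]
heel 0.56 [-38.  38.]
90.15
```

Everything checks out: scraper centred on its mat, cover seated, four heels on the plate. Handing in.

```bash
python3 -c "
from plant import ticket
print(ticket.close_job())"
```

```text
the job is handed in; nothing more can be done
None
```

I handed the job in at about 90 s, and no result came back: all offcuts are in the trough, the cover is pressed down on the rim (about 24 N), four heels are flat on the plate with the fifth left on its mat, and the scraper is upright mid-mat after being knocked aside late on and set back after the heels.

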